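# Make up two tea gift sets

### The job

Make up two gift sets in the dark wooden boxes. In the plain box, which already holds one tea brick, lay the two wooden spacer sticks crosswise on that brick, one towards each end, then set the second tea brick squarely above the first so that it rests level on the sticks, clear of the lower brick. In the box with two pockets, stand the low round tin in the wider pocket and the gold carton from the table upright in the narrower one, both flat on the floor; the tall caddy belongs to neither set, so leave it standing where it is.

Things in the scene. Friction and masses are not known exactly. Their poses are not given: they have to be found in the camera images.
- brick_box: Dark wooden box without lid or divider, cream floor, fixed to the table (does not move): outside 88 (own x) x 172 (own y) mm, walls 6 mm thick and 30 mm high, floor 8 mm thick. Origin: centre of its underside, at table height; z up. The lower brick lies in it.
- lower_brick: Tea brick wrapped in brown kraft paper with a pale paper band round its middle: 54 (own x) x 140 (own y) x 30 mm high. Origin: centre of its underside; z up. It lies loose on the floor of the plain box, long side along the box's long side, with a few mm to spare; its top is 38 mm above the table and 8 mm above the box's walls. About 0.22 kg.
- upper_brick: Tea brick wrapped in brown kraft paper with a pale paper band round its middle: 54 (own x) x 140 (own y) x 30 mm high. Origin: centre of its underside; z up. The second brick, loose on the table, to be set above the first. 0.17 to 0.29 kg.
- stick_a: Plain pale wooden spacer stick, 88 mm long (own x), 14 x 14 mm in section, lying loose on the table. Origin: its centre, 7 mm above what it lies on. The two sticks are alike and either may go to either end of the brick.
- stick_b: The other spacer stick, the same as stick_a: 88 (own x) x 14 x 14 mm, origin at its centre.
- pair_box: Dark wooden box, cream floor, two pockets, fixed to the table: outside 104 (own x) x 173 (own y) mm, walls 6 thick and 20 high, floor 6 thick. Origin: centre of its underside; z up. A divider 15 wide, 20 high runs along x. Wider pocket 92 (x) x 86 (y), centred at x 0, y +37.5 mm in the box frame; narrower pocket 92 (x) x 60 (y), centred at x 0, y -50.5 mm.
- low_tin: Low round metal tin, 64 mm diameter, 48 mm high, standing upright on the table. Origin: centre of its underside; z up. 0.08 to 0.15 kg.
- carton: Gold paperboard carton, 40 (own x) x 70 (own y) x 50 mm high, standing on the table. Origin: centre of its underside; z up. 0.045 to 0.08 kg. In the narrower pocket its long side lies along the box's x.
- tall_caddy: Tall round metal caddy, 64 mm diameter, 105 mm high, standing upright on the table. Origin: centre of its underside. Not part of either set: leave it.
Not all that is in view belongs to the job. Leave any green look-alike of the stick_a alone.

How it is judged (in metres and radians):
On the way, in this order (a step that is already met when the one before it is completed fails the run):
1. both sticks lie crosswise on the lower brick, one towards each end ((((y of stick_a in the frame of lower_brick between 0.02 and 0.066 m and x of stick_a in the frame of lower_brick between -0.015 and 0.015 m and z of stick_a in the frame of lower_brick between 0.033 and 0.041 m and angle between the x axis of stick_a and the x axis of lower_brick, either way round below 0.26 rad) and (y of stick_b in the frame of lower_brick between -0.066 and -0.02 m and x of stick_b in the frame of lower_brick between -0.015 and 0.015 m and z of stick_b in the frame of lower_brick between 0.033 and 0.041 m and angle between the x axis of stick_b and the x axis of lower_brick, either way round below 0.26 rad)) or ((y of stick_a in the frame of lower_brick between -0.066 and -0.02 m and x of stick_a in the frame of lower_brick between -0.015 and 0.015 m and z of stick_a in the frame of lower_brick between 0.033 and 0.041 m and angle between the x axis of stick_a and the x axis of lower_brick, either way round below 0.26 rad) and (y of stick_b in the frame of lower_brick between 0.02 and 0.066 m and x of stick_b in the frame of lower_brick between -0.015 and 0.015 m and z of stick_b in the frame of lower_brick between 0.033 and 0.041 m and angle between the x axis of stick_b and the x axis of lower_brick, either way round below 0.26 rad)))), for 0.2 s.
2. the second brick rests level on the sticks, squarely above the first ((((y of stick_a in the frame of lower_brick between 0.02 and 0.066 m and x of stick_a in the frame of lower_brick between -0.015 and 0.015 m and z of stick_a in the frame of lower_brick between 0.033 and 0.041 m and angle between the x axis of stick_a and the x axis of lower_brick, either way round below 0.26 rad) and (y of stick_b in the frame of lower_brick between -0.066 and -0.02 m and x of stick_b in the frame of lower_brick between -0.015 and 0.015 m and z of stick_b in the frame of lower_brick between 0.033 and 0.041 m and angle between the x axis of stick_b and the x axis of lower_brick, either way round below 0.26 rad)) or ((y of stick_a in the frame of lower_brick between -0.066 and -0.02 m and x of stick_a in the frame of lower_brick between -0.015 and 0.015 m and z of stick_a in the frame of lower_brick between 0.033 and 0.041 m and angle between the x axis of stick_a and the x axis of lower_brick, either way round below 0.26 rad) and (y of stick_b in the frame of lower_brick between 0.02 and 0.066 m and x of stick_b in the frame of lower_brick between -0.015 and 0.015 m and z of stick_b in the frame of lower_brick between 0.033 and 0.041 m and angle between the x axis of stick_b and the x axis of lower_brick, either way round below 0.26 rad))) and x of upper_brick in the frame of lower_brick between -0.012 and 0.012 m and y of upper_brick in the frame of lower_brick between -0.015 and 0.015 m and z of upper_brick in the frame of lower_brick between 0.04 and 0.048 m and angle between the y axis of upper_brick and the y axis of lower_brick, either way round below 0.17 rad and angle between the z axis of upper_brick and the z axis of lower_brick, either way round below 0.06 rad), for 0.2 s.
At the end, for the whole second after the job is handed in: Lower brick flat in its box; a stick crosswise (15 deg) on each half of it, 20-66 mm from its middle; upper brick level on the sticks within 12 mm across, 15 mm along and 10 deg of straight above; tin and carton upright on the floor of their pockets, within 15 mm of centre; all at rest (all of step 2 and z of lower_brick in the frame of brick_box between 0.004 and 0.012 m and angle between the z axis of lower_brick and the z axis of brick_box, either way round below 0.06 rad and x of low_tin in the frame of pair_box between -0.016 and 0.016 m and y of low_tin in the frame of pair_box between 0.0225 and 0.0525 m and z of low_tin in the frame of pair_box between 0.002 and 0.011 m and angle between each of low_tin, carton's own z axis and vertical below 0.1 rad and x of carton in the frame of pair_box between -0.018 and 0.018 m and y of carton in the frame of pair_box between -0.0655 and -0.0355 m and z of carton in the frame of pair_box between 0.002 and 0.011 m and angle between the z axis of carton and the z axis of pair_box, either way round below 0.1 rad and linear speed of each of stick_a, stick_b, lower_brick, upper_brick, low_tin, carton below 0.02 m/s); the robot touches nothing.
It fails at once if the tall caddy is moved by more than 30 mm or tipped (distance of tall_caddy from where it was at the start of the episode above 0.03 m or angle between tall_caddy's own z axis and vertical above 0.35 rad).
It also fails if it takes over 128 s, if anything falls off the work surface, if the arm or the gripper's body presses on something with over 40 N, if the wrist force passes 120 N, or if a joint passes its speed limit or range.

### The arm

A 6-joint arm with a two-finger parallel gripper is mounted at the origin on the work surface. World frame = base frame: x ahead of the robot, y to its left, z up, the work surface at z = 0. Lengths are in m, angles in degrees, forces in N, time in s.
With the tool pointing down it reaches from about 0.25 to 0.725 m from the base axis. Payload 9.7 kg.
Tool frame: the origin (TCP) lies at the centre of the arm's flange, where the gripper is bolted on; the fingertips stand 173 mm ahead of it and the grasp point (between the pads) lies 155 mm ahead of it (bot.grasp_offset is the distance from the TCP to the grasp point, in m); z points along the fingers, y is the direction in which the jaws open and shut (so a half turn about z gives the same grasp; the last joint's range is limited). The gripper opens to 85 mm and grips with 20 to 120 N. Pads are 22 mm wide; open, the fingers measure 114 mm over their backs; the gripper's body (76 mm by 85 mm) begins 54 mm behind the grasp point. The pads swing forward as they close: fully open they stand 13 mm farther back than shut.
Start: joints at [0, 4.979, 10.078, 95.1, 0, 90], TCP at [0.55, 0, 0.405] pointing down, gripper open.
Joint ranges: [-179.16, 179.16], [-48.56, 103.87], [-65.8, 70.77], [-126.05, 130.52], [-82.76, 87.17], [-180, 180]. Speed limits (degrees/s): [127.2, 127.2, 147.25, 180, 180, 180].

### API

Orientations are given as [roll, pitch, yaw] about the fixed x, y, z axes, in that order (R = Rz(yaw) Ry(pitch) Rx(roll)).
In Python, from workcell import bot, camera gives the robot as it stands.
- The arm moves only by the tool drive_tool, never from a script. Its argument "deltas" is a list of rows, each an object of numbers: "dx", "dy", "dz": the shift along the tool's x, y, z in cm; "spin": the turn about the tool's z in degrees; "fingers": the finger opening in cm, from 0 to 8.54. In form: [{"dx": .., "dy": .., "dz": .., "spin": .., "fingers": ..}, ...]. A call has exactly 8 rows; each row is the pose to reach, as a shift and turn from the pose commanded when the call began, along the tool's axes at that moment; what a row does not reach only later rows make up. A row lasts 1/8 s, in which the tool goes at most 62.5 mm and 10.7 degrees, less where a joint would pass 70% of its speed; a pose out of reach is approached as far as the arm can. A call with a gripper value outside its range is refused whole. The fingers move at their own pace and stop on an object; "force" is the grip in N (left out, the last holds). Time passes only in rows, so rows that repeat a pose let the fingers close, or fill a call up. It gives the time, the measured TCP pose, the force and the opening at its end, in the units of the state.
- bot.get_obs(): the state, without advancing time (a new reading comes with each control period).
- camera(name): name is "scene" or "side" or "wrist"; returns a dict with "image" (400x640x3 uint8, blue, green, red), "intrinsics" (3x3 intrinsics, pixels), "T" (4x4, takes a point from camera to world coordinates). Camera axes: x right, y down, z forward; pixel columns grow to the right and rows downward; lengths in m; the calibration is good to about 2 mm. A picture is of the moment at which its call begins. There is no depth.
- bot.job_done(): hands the job in, once; it reports no verdict.
The state is a dict: "time": time; "q": joint angles; "qd": joint speeds; "joint_efforts": joint torques, N m; "ee_pos": TCP position; "tcp_rot": TCP orientation; "wrist_force": force on the tool from outside, world axes, zero at the start; "torque": the same for the moment, N m; "opening": finger opening in m.
Only numpy, scipy, OpenCV 4.12 (cv2) and the standard library are available. Lean on these libraries where they do the work, as an engineer would, in place of code of your own. Each camera call takes 0.05 s, during which the arm holds its last target.

## Working session

There is one attempt and no reset: what is moved stays moved. The work goes in short steps, Python scripts to look and compute and a tool call to move; the robot and the scene stay as the last step left them, time stands still between calls to the robot, and variables do not carry over. Pictures are saved under pics/ and viewed, and the job is handed in when it is done.

Besides the shell and the picture viewer there is one more tool, called by a JSON object that holds its "fn" and its "kwargs". drive_tool: Moves the arm, as the interface text tells. Its arguments: {"type":"object","properties":{"deltas":{"type":"array"},"force":{"type":"number"}},"required":["deltas"]}

```bash
mkdir -p pics && ls
python3 - <<'E'
from workcell import bot, camera
import cv2, numpy as np
o=bot.get_obs(); print({k:(np.round(v,4).tolist() if not np.isscalar(v) else v) for k,v in o.items()})
print(bot.grasp_offset)
for n in ["scene","side","wrist"]:
    c=camera(n); cv2.imwrite(f"pics/{n}0.png",c["image"]); np.savez(f"pics/{n}0.npz",K=c["intrinsics"],T=c["T"],im=c["image"])
    print(n,c["intrinsics"],np.round(c["T"],4))
E
```

```text
pics
{'time': 0.0, 'q': [0.0018, 5.0109, 10.0339, 95.1001, 0.0023, 90.0007], 'qd': [0.0188, -0.0146, -0.1056, -0.0138, 0.0459, 0.0354], 'joint_efforts': [0.0008, -52.0392, 46.4803, 0.0164, 0.0, -0.0001], 'ee_pos': [0.55, 0.0, 0.404], 'tcp_rot': [-179.9229, -0.0023, 90.0011], 'wrist_force': [0.0083, -0.5755, -0.3458], 'torque': [-0.0115, 0.001, 0.0247], 'opening': 0.08563760802386185}
0.1547
scene [[379.02678537   0.         319.80560526]
 [  0.         379.02678537 199.01022651]
 [  0.           0.           1.        ]] [[-0.8714  0.3269 -0.3659  0.8241]
 [ 0.4906  0.5842 -0.6465  0.677 ]
 [ 0.0024 -0.7428 -0.6695  0.7548]
 [ 0.      0.      0.      1.    ]]
side [[413.57696565   0.         316.88896842]
 [  0.         413.57696565 199.87355352]
 [  0.           0.           1.        ]] [[-0.9739 -0.1328  0.1842  0.2009]
 [-0.227   0.5938 -0.772   0.9026]
 [-0.0069 -0.7936 -0.6084  0.7455]
 [ 0.      0.      0.      1.    ]]
wrist [[289.75301825   0.         317.19428437]
 [  0.         289.75301825 198.57218767]
 [  0.           0.           1.        ]] [[ 1.000e+00  3.000e-04 -8.000e-04  5.502e-01]
 [ 0.000e+00 -9.451e-01 -3.266e-01  8.450e-02]
 [-8.000e-04  3.266e-01 -9.451e-01  3.715e-01]
 [ 0.000e+00  0.000e+00  0.000e+00  1.000e+00]]
```

View pics/scene0.png

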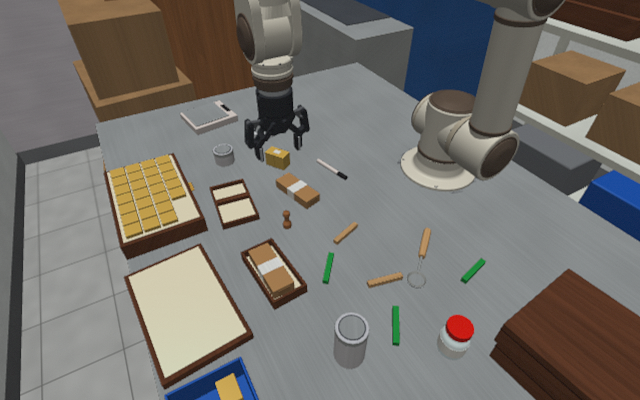

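View pics/side0.png

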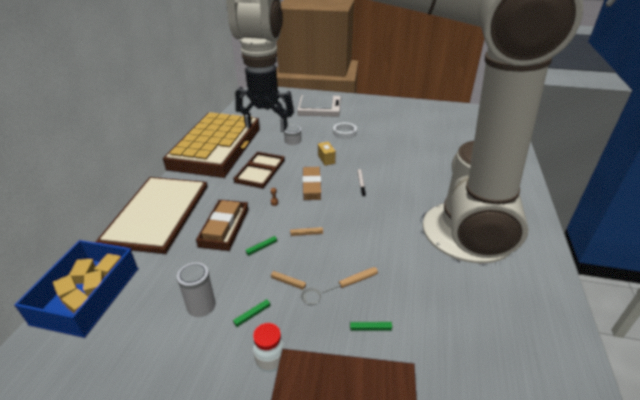

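View pics/wrist0.png

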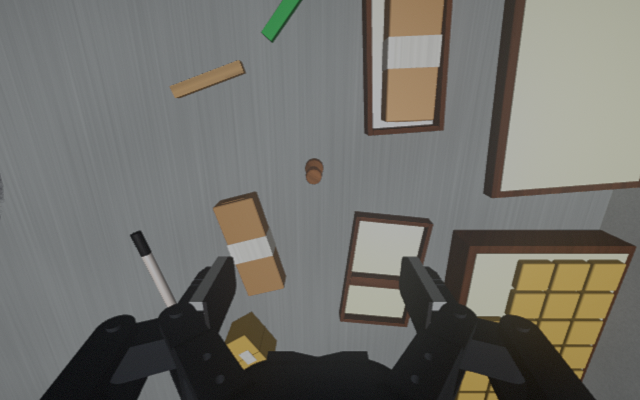

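Scene view: candidate sticks are the pale ones at (346,232) and (385,279). Look-alikes are the green sticks at (329,267), (396,325) and (473,270), and the handle of the wire strainer at (425,242). The upper brick is at (297,190), the carton at (278,157), the low tin at (223,153) and the tall caddy at (351,340). The plain box is at (273,270) and the pair box at (234,203). Next, close crops.

```bash
cat > h.py <<'E'
import numpy as np, cv2
from scipy.spatial.transform import Rotation as R
def load(f):
    d=np.load(f); return d["K"],d["T"],d["im"]
def ray(K,T,uv,z):
    uv=np.atleast_2d(np.asarray(uv,float)); d=np.c_[(uv[:,0]-K[0,2])/K[0,0],(uv[:,1]-K[1,2])/K[1,1],np.ones(len(uv))]@T[:3,:3].T
    o=T[:3,3]; s=(z-o[2])/d[:,2]; return o+d*s[:,None]
def proj(K,T,P):
    P=np.atleast_2d(P); c=(P-T[:3,3])@T[:3,:3]; return np.c_[K[0,0]*c[:,0]/c[:,2]+K[0,2],K[1,1]*c[:,1]/c[:,2]+K[1,2]]
def crop(im,x0,y0,x1,y1,s,name,g=10):
    c=cv2.resize(im[y0:y1,x0:x1],None,fx=s,fy=s,interpolation=cv2.INTER_CUBIC)
    for x in range((x0//g+1)*g,x1,g):
        cv2.line(c,((x-x0)*s,0),((x-x0)*s,6),(0,0,255),1); cv2.putText(c,str(x),((x-x0)*s-8,16),0,0.35,(0,0,255),1)
    for y in range((y0//g+1)*g,y1,g):
        cv2.line(c,(0,(y-y0)*s),(6,(y-y0)*s),(0,0,255),1); cv2.putText(c,str(y),(8,(y-y0)*s+4),0,0.35,(0,0,255),1)
    cv2.imwrite(name,c)
def boxpts(x,y,yaw,lx,ly,z0,z1):
    c,s=np.cos(np.radians(yaw)),np.sin(np.radians(yaw)); out=[]
    for z in (z0,z1):
        for a,b in ((-1,-1),(1,-1),(1,1),(-1,1)):
            u,v=a*lx/2,b*ly/2; out.append((x+c*u-s*v,y+s*u+c*v,z))
    return np.array(out)
E
python3 - <<'E'
from h import *
K,T,im=load("pics/scene0.npz")
crop(im,200,140,360,240,5,"pics/c1.png")
crop(im,230,215,390,315,5,"pics/c2.png")
crop(im,320,210,480,310,5,"pics/c3.png")
E
```

```text
(no output)
```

View pics/c1.png

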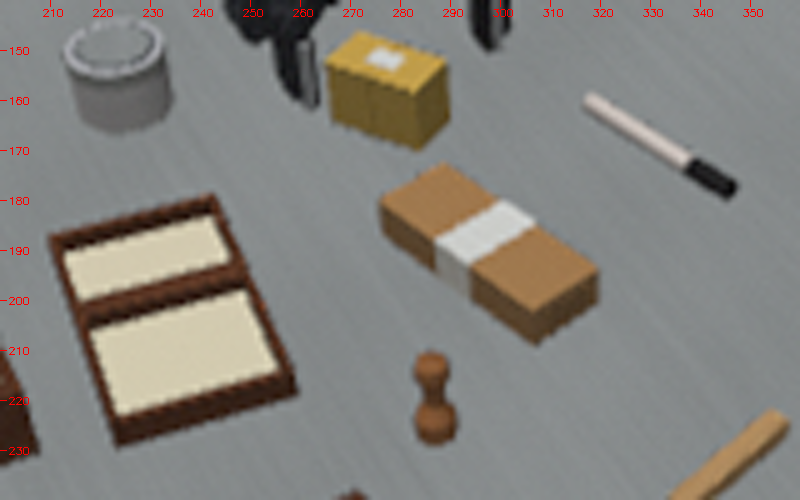

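View pics/c2.png

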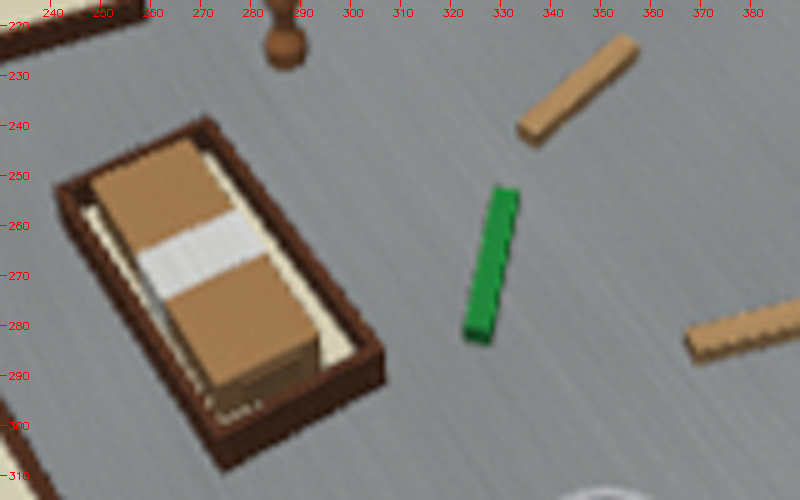

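View pics/c3.png

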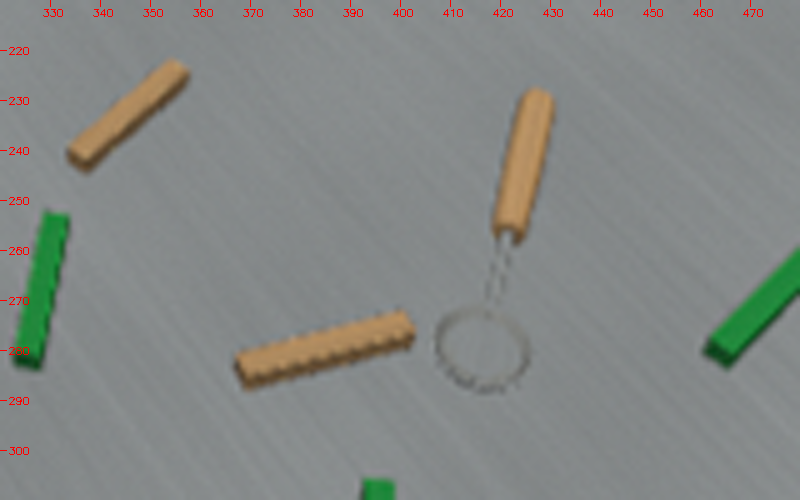

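Crop c3 confirms the choice. The two plain square sticks are at (346,232) and (385,279). The handle at (425,242) carries a wire ring, so it is a strainer, and the green ones are decoys. Now measuring all poses.

```bash
cat > m0.py <<'E'
from h import *
from scipy.optimize import least_squares
K,T,im=load("pics/scene0.npz")
objs={
'upper':(54,140,30,0.0,[(275.5,181),(289,172.5),(319.5,194),(306,201.5)]),
'lower':(54,140,38,0.008,[(248,251),(268.5,242),(293.5,281.5),(273,293)]),
'bbox':(88,172,30,0.0,[(241,252.5),(271.5,238.5),(306.5,283.5),(274,302)]),
'pbox':(104,173,20,0.0,[(210.5,187),(242.5,179),(259,213.5),(223,225)]),
'carton':(40,70,50,0.0,[(265,152.5),(272.5,146),(290,151.5),(283,160)]),
'stick1':(88,14,14,0.0,[(333.5,239.5),(354.5,222),(358,225),(338,242.5)]),
'stick2':(88,14,14,0.0,[(367,281),(401,273),(402.5,277),(369,285)]),
}
res={}
for n,(lx,ly,h,z0,px) in objs.items():
    P=ray(K,T,px,h/1000)
    e=[np.linalg.norm(P[i]-P[(i+1)%4])*1000 for i in range(4)]
    best=None
    for y0 in range(0,360,30):
      for o in (0,):
        def f(p):
            q=boxpts(p[0],p[1],p[2],lx/1000,ly/1000,z0,h/1000)[4:]
            pr=proj(K,T,q)
            # best cyclic match (both orders)
            b=None
            for s in range(4):
                for d in (1,-1):
                    idx=[(s+d*i)%4 for i in range(4)]
                    r=(pr[idx]-np.array(px)).ravel()
                    if b is None or (r@r)<(b@b): b=r
            return b
        r=least_squares(f,[*P[:,:2].mean(0),y0],x_scale=[.01,.01,10])
        if best is None or r.cost<best.cost: best=r
    yaw=(best.x[2]+90)%180-90
    res[n]=(best.x[0],best.x[1],yaw)
    print(n,np.round(e,1),'pose',np.round(best.x[:2]*1000,1),round(yaw,1),'rms px',round(np.sqrt(2*best.cost/4),2))
P=ray(K,T,[(223,149.5)],0.048); print('tin',P); res['tin']=(P[0,0],P[0,1],0)
P=ray(K,T,[(351.5,327)],0.105); print('caddy',P); res['caddy']=(P[0,0],P[0,1],0)
import json; json.dump({k:list(map(float,v)) for k,v in res.items()},open('res.json','w'))
E
python3 m0.py
cat > ov.py <<'E'
from h import *
import json,sys
D={'upper':(54,140,0,30),'lower':(54,140,8,38),'bbox':(88,172,0,30),'pbox':(104,173,0,20),'carton':(40,70,0,50),'stick1':(88,14,0,14),'stick2':(88,14,0,14),'tin':(64,0,0,48),'caddy':(64,0,0,105)}
def overlay(K,T,im,res,names=None):
    im=im.copy()
    for n,(x,y,w) in res.items():
        if names and n not in names: continue
        lx,ly,z0,z1=[v/1000 for v in D[n]]
        if ly==0:
            t=np.linspace(0,2*np.pi,40)
            for z in (z0,z1):
                q=proj(K,T,np.c_[x+lx/2*np.cos(t),y+lx/2*np.sin(t),0*t+z]); cv2.polylines(im,[np.int32(q*16)],True,(255,0,255),1,cv2.LINE_AA,4)
        else:
            q=np.int32(proj(K,T,boxpts(x,y,w,lx,ly,z0,z1))*16)
            cv2.polylines(im,[q[:4]],True,(255,255,0),1,cv2.LINE_AA,4); cv2.polylines(im,[q[4:]],True,(255,0,255),1,cv2.LINE_AA,4)
    return im
E
python3 - <<'E'
from ov import *
res=json.load(open('res.json'))
for n in ("scene","side","wrist"):
    K,T,im=load(f"pics/{n}0.npz"); o=overlay(K,T,im,res)
    if n=="scene": o=cv2.resize(o[130:380,190:510],None,fx=2.5,fy=2.5)
    if n=="side": o=cv2.resize(o[110:350,90:410],None,fx=2.5,fy=2.5)
    cv2.imwrite(f"pics/ov_{n}0.png",o)
E
```

```text
upper [ 56.5 138.   50.1 131.4] pose [ 460.3 -103. ] 14.4 rms px 0.86
lower [ 55.6 137.5  53.5 140.5] pose [650.2 132.9] 1.4 rms px 0.65
bbox [ 84.7 166.3  85.3 168.7] pose [645.4 134. ] 4.5 rms px 1.0
pbox [ 97.9 166.6 101.7 171.8] pose [ 641.6 -150.4] -5.6 rms px 0.96
carton [42.4 67.  50.1 73. ] pose [ 447.8 -264.7] 30.4 rms px 0.79
stick1 [87.2 14.3 84.7 15.4] pose [422.2 110.4] 18.6 rms px 0.44
stick2 [87.  11.8 85.  11.8] pose [423.1 283.2] -13.6 rms px 0.64
tin [[ 0.5946926  -0.36903147  0.048     ]]
caddy [[0.59224123 0.38873026 0.105     ]]
```

View pics/ov_side0.png

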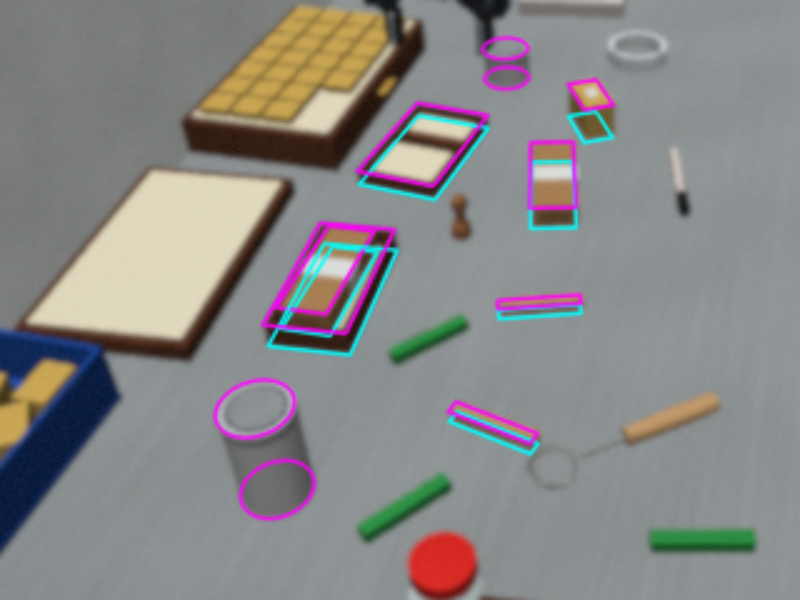

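View pics/ov_wrist0.png

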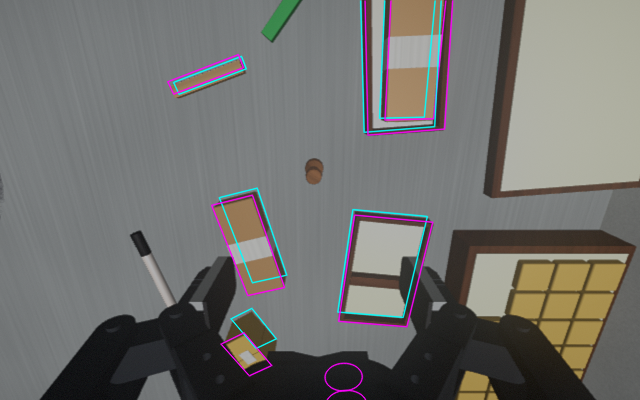

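Scene fits agree with the given sizes to within about 5 mm (rms under 1 px). The side and wrist overlays agree to within 2-4 mm. First move: hover over stick 1 at (422,110), jaws turned across it.

{"fn": "drive_tool", "kwargs": {"deltas": [{"dx": 1.5,"dy": -1.8,"dz": 1.4,"spin": 10,"fingers": 4},{"dx": 3,"dy": -3.6,"dz": 2.8,"spin": 20,"fingers": 4},{"dx": 4.7,"dy": -5.4,"dz": 4.4,"spin": 30,"fingers": 4},{"dx": 6.3,"dy": -7.2,"dz": 6,"spin": 40,"fingers": 4},{"dx": 7.9,"dy": -9,"dz": 7.6,"spin": 50,"fingers": 4},{"dx": 9.5,"dy": -10.9,"dz": 9.2,"spin": 60,"fingers": 4},{"dx": 11,"dy": -12.8,"dz": 10.4,"spin": 70,"fingers": 4},{"dx": 11,"dy": -12.8,"dz": 10.4,"spin": 71.4,"fingers": 4}], "force": 40}}

```text
time: 1.15
ee_pos: [0.421, 0.1105, 0.2999]
tcp_rot: [-180.0, 0.1, 18.6]
wrist_force: [0.6, -0.1, 1.1]
opening: 0.0401
```

```bash
cat > shot.py <<'E'
import sys
from workcell import bot, camera
from ov import *
def shot(n,tag,names=None,ov=True):
    c=camera(n); K,T,im=c["intrinsics"],c["T"],c["image"]; np.savez(f"pics/{tag}.npz",K=K,T=T,im=im)
    o=overlay(K,T,im,json.load(open('res.json')),names) if ov else im
    cv2.imwrite(f"pics/{tag}.png",o)
if __name__=="__main__":
    shot(sys.argv[1],sys.argv[2],sys.argv[3].split(',') if len(sys.argv)>3 else None)
E
python3 shot.py wrist w1
```

```text
(no output)
```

View pics/w1.png

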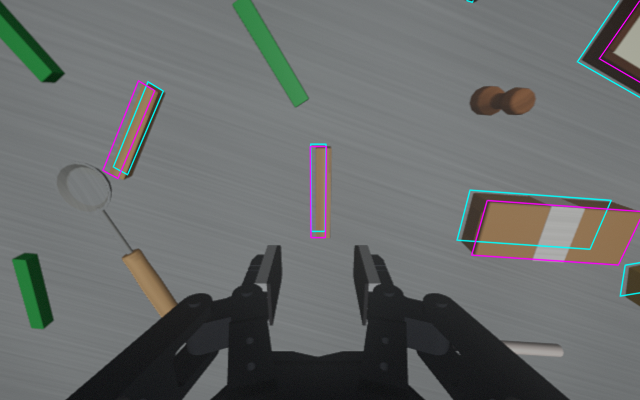

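```bash
cat > fit.py <<'E'
from ov import *
from scipy.optimize import minimize
def mask_hsv(im,lo,hi):
    return cv2.inRange(cv2.cvtColor(im,cv2.COLOR_BGR2HSV),np.array(lo),np.array(hi))
def fit(K,T,mask,p0,dims,pad=25,S=3):
    """dims lx,ly,z0,z1 in m; silhouette IoU"""
    def hull(p):
        lx,ly,z0,z1=dims
        if ly==0:
            t=np.linspace(0,2*np.pi,48)
            P=np.vstack([np.c_[p[0]+lx/2*np.cos(t),p[1]+lx/2*np.sin(t),0*t+z] for z in (z0,z1)])
        else: P=boxpts(p[0],p[1],p[2],lx,ly,z0,z1)
        return cv2.convexHull(np.float32(proj(K,T,P)))[:,0]
    h=hull(p0); x0,y0=np.maximum(np.floor(h.min(0)).astype(int)-pad,0); x1,y1=np.minimum(np.ceil(h.max(0)).astype(int)+pad,[mask.shape[1],mask.shape[0]])
    m=mask[y0:y1,x0:x1]
    n,l,st,c=cv2.connectedComponentsWithStats(m)
    # keep the component overlapping most with the prediction
    pm=np.zeros_like(m); cv2.fillConvexPoly(pm,np.int32(h-[x0,y0]),1)
    k=max(range(1,n),key=lambda i:(pm[l==i]).sum()+1e-3*st[i,4]); m=(l==k).astype(np.uint8)
    M=cv2.resize(m*255,None,fx=S,fy=S,interpolation=cv2.INTER_LINEAR)>127
    def cost(q):
        p=[q[0]/1000,q[1]/1000,q[2]]
        r=np.zeros(M.shape,np.uint8); hh=((hull(p)-[x0,y0]+0.5)*S-0.5)
        cv2.fillConvexPoly(r,np.int32(np.round(hh*16)),1,8,4)
        r=r>0; return 1-(r&M).sum()/((r|M).sum()+1e-9)
    b=None
    for st0 in ([5,5,5],[-5,5,-5]):
        q0=np.array([p0[0]*1000,p0[1]*1000,p0[2]]); sim=np.vstack([q0]+[q0+np.eye(3)[i]*st0[i] for i in range(3)])
        r=minimize(cost,q0,method='Nelder-Mead',options=dict(initial_simplex=sim,xatol=.05,fatol=1e-4,maxiter=300))
        r=minimize(cost,r.x,method='Nelder-Mead',options=dict(initial_simplex=np.vstack([r.x]+[r.x+np.eye(3)[i]*2 for i in range(3)]),xatol=.05,fatol=1e-4))
        if b is None or r.fun<b.fun: b=r
    return [b.x[0]/1000,b.x[1]/1000,b.x[2]],1-b.fun
E
python3 - <<'E'
from fit import *
K,T,im=load('pics/w1.npz')
for u,v in [(320,190),(328,200),(130,130),(300,220),(520,230),(560,230),(270,60)]:
    print((u,v),cv2.cvtColor(im,cv2.COLOR_BGR2HSV)[v,u])
res=json.load(open('res.json'))
m=mask_hsv(im,(5,70,40),(25,255,255)); cv2.imwrite('pics/m1.png',m)
for n in ('stick1','stick2'):
    d=[v/1000 for v in D[n]]
    for f in ('w1','scene0','side0'):
        K,T,im=load(f'pics/{f}.npz'); m=mask_hsv(im,(5,70,40),(25,255,255))
        p,s=fit(K,T,m,res[n],d); print(n,f,np.round(np.array(p)*[1000,1000,1],1),round(s,3))
E
```

```text
(320, 190) [ 17  93 145]
(328, 200) [ 17  97 150]
(130, 130) [ 17 105 146]
(300, 220) [ 90   6 125]
(520, 230) [ 16 110 146]
(560, 230) [ 30   5 168]
(270, 60) [ 67 148 134]
stick1 w1 [421.4 105.3  18.5] 0.92
stick1 scene0 [420.5 105.   20.2] 0.846
stick1 side0 [422.4 104.2  18. ] 0.746
stick2 w1 [421.7 279.8 -13.3] 0.881
stick2 scene0 [421.5 280.1 -11.5] 0.853
stick2 side0 [421.9 279.3 -16. ] 0.757
```

{"fn": "drive_tool", "kwargs": {"deltas": [{"dx": -0.1,"dy": 0.4,"dz": 3,"spin": 0,"fingers": 4},{"dx": -0.2,"dy": 0.5,"dz": 6,"spin": 0,"fingers": 4},{"dx": -0.2,"dy": 0.5,"dz": 9,"spin": 0,"fingers": 4},{"dx": -0.2,"dy": 0.5,"dz": 11.5,"spin": 0,"fingers": 4},{"dx": -0.2,"dy": 0.5,"dz": 12.4,"spin": 0,"fingers": 4},{"dx": -0.2,"dy": 0.5,"dz": 12.4,"spin": 0,"fingers": 0.5},{"dx": -0.2,"dy": 0.5,"dz": 12.4,"spin": 0,"fingers": 0.5},{"dx": -0.2,"dy": 0.5,"dz": 12.4,"spin": 0,"fingers": 0.5}], "force": 40}}

```text
time: 2.2
ee_pos: [0.4222, 0.1047, 0.1777]
tcp_rot: [180.0, -0.1, 18.6]
wrist_force: [0.4, -1.1, 3.8]
opening: 0.0127
```

Run:
```python
from fit import *
from shot import shot
shot('wrist','w2',['zz'])
from workcell import bot
o=bot.get_obs(); print(o['ee_pos'],o['opening'],o['wrist_force'])
res=json.load(open('res.json'))
res['stick1']=[.4214,.1053,18.5]; res['stick2']=[.4217,.2798,-13.3]
json.dump(res,open('res.json','w'))
```

```text
[0.42217046 0.1046927  0.17774553] 0.012326793332841868 [ 0.34718242 -1.8716885   5.10781316]
```

View pics/w2.png

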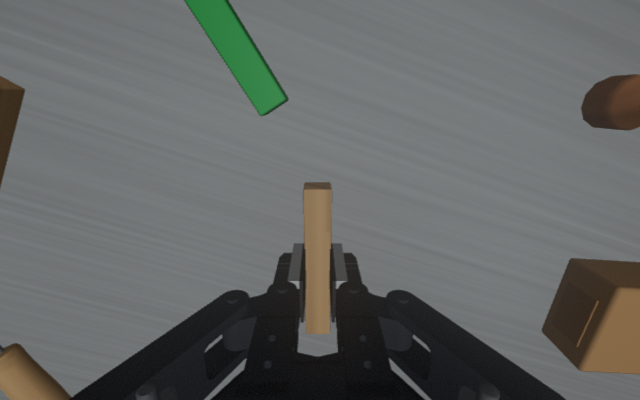

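Stick 1 is gripped: it lies between the pads at (318,183)-(318,333), centred. Lift it and hover just short of the plain box to measure the lower brick.

{"fn": "drive_tool", "kwargs": {"deltas": [{"dx": 0,"dy": 0,"dz": -3,"spin": 0,"fingers": 0.5},{"dx": 1.5,"dy": 0.5,"dz": -7,"spin": 2,"fingers": 0.5},{"dx": 5,"dy": 1.5,"dz": -11,"spin": 6,"fingers": 0.5},{"dx": 9,"dy": 2.7,"dz": -12.5,"spin": 10,"fingers": 0.5},{"dx": 13,"dy": 4,"dz": -12.5,"spin": 14,"fingers": 0.5},{"dx": 16,"dy": 4.9,"dz": -12.5,"spin": 16.6,"fingers": 0.5},{"dx": 16,"dy": 4.9,"dz": -12.5,"spin": 16.6,"fingers": 0.5},{"dx": 16,"dy": 4.9,"dz": -12.5,"spin": 16.6,"fingers": 0.5}]}}

```text
time: 3.25
ee_pos: [0.5933, 0.0641, 0.3015]
tcp_rot: [-178.3, 0.1, 5.9]
wrist_force: [0.1, 0.3, -0.8]
opening: 0.0129
```

```bash
python3 shot.py wrist w3 lower,bbox
```

```text
(no output)
```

View pics/w3.png

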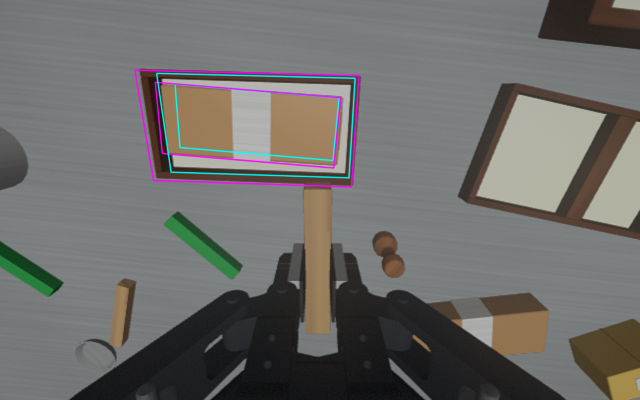

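Run:
```python
from workcell import bot
import numpy as np
o=bot.get_obs()
for k in ('time','q','qd','ee_pos','tcp_rot','opening'): print(k,np.round(o[k],4))
```

```text
time 3.3
q [  5.8597  10.571    4.8998  84.4068   1.7346 179.94  ]
qd [ 0.1269 -0.7293 -0.2727 -0.0226 -0.0699 -0.0824]
ee_pos [0.5931 0.0643 0.3018]
tcp_rot [-1.782654e+02  7.620000e-02  5.919700e+00]
opening 0.0122
```

q6 sits at 179.94, its limit, so from here on I need the half-turn grasp (yaw about 180). Picture w3 shows the box unobstructed at (140-360, 70-185), so I can measure the lower brick from it.

Run:
```python
from fit import *
K,T,im=load('pics/w3.npz')
crop(im,125,60,370,195,3,'pics/c4.png')
hs=cv2.cvtColor(im,cv2.COLOR_BGR2HSV)
for u,v in [(200,120),(250,120),(250,85),(310,130),(148,100),(345,170)]: print((u,v),hs[v,u])
```

```text
(200, 120) [ 16 112 155]
(250, 120) [ 45   3 176]
(250, 85) [ 34  10 181]
(310, 130) [ 16 100 161]
(148, 100) [  9 142  72]
(345, 170) [ 21  35 103]
```

View pics/c4.png

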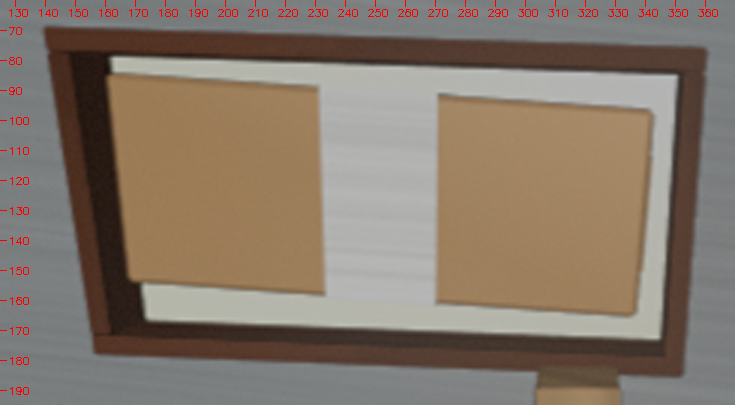

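```bash
cat >> fit.py <<'E'
from scipy.optimize import least_squares
def fitpts(K,T,px,lx,ly,z,p0):
    px=np.array(px,float)
    def f(p):
        pr=proj(K,T,boxpts(p[0],p[1],p[2],lx,ly,z,z)[4:]); b=None
        for s in range(4):
            for d in (1,-1):
                r=(pr[[(s+d*i)%4 for i in range(4)]]-px).ravel()
                if b is None or r@r<b@b: b=r
        return b
    r=least_squares(f,p0,x_scale=[.01,.01,10]); return r.x,np.sqrt(2*r.cost/len(px))
E
python3 - <<'E'
from fit import *
K,T,im=load('pics/w3.npz')
res=json.load(open('res.json'))
px=[(161,84.5),(342.5,97),(336.5,165),(168.5,153.5)]
P=ray(K,T,px,.038); print(np.round(P*1000,1)); print([round(np.linalg.norm(P[i]-P[(i+1)%4])*1000,1) for i in range(4)])
a,e=fitpts(K,T,px,.054,.140,.038,res['lower']); print('lower',a*[1000,1000,1],e)
px=[(139.5,69),(360.5,77),(352.5,185),(156.5,178)]
P=ray(K,T,px,.030); print([round(np.linalg.norm(P[i]-P[(i+1)%4])*1000,1) for i in range(4)])
b,e=fitpts(K,T,px,.088,.172,.030,res['bbox']); print('bbox',b*[1000,1000,1],e)
res['lower']=list(map(float,a)); res['bbox']=list(map(float,b))
json.dump(res,open('res.json','w'))
K,T,im=load('pics/scene0.npz'); o=overlay(K,T,im,res,['lower','bbox','stick1','stick2']); cv2.imwrite('pics/c5.png',cv2.resize(o[205:325,225:425],None,fx=4,fy=4,interpolation=cv2.INTER_CUBIC))
E
```

```text
[[674.  199.   38. ]
 [679.3  61.9  38. ]
 [627.2  59.9  38. ]
 [621.7 196.8  38. ]]
[np.float64(137.1), np.float64(52.1), np.float64(137.0), np.float64(52.4)]
lower [650.27714748 129.44442919   2.30921045] 2.1974679050668664
[np.float64(169.7), np.float64(85.4), np.float64(169.8), np.float64(86.7)]
bbox [645.89960296 131.48643154   4.08275083] 1.8636770632340975
```

View pics/c5.png

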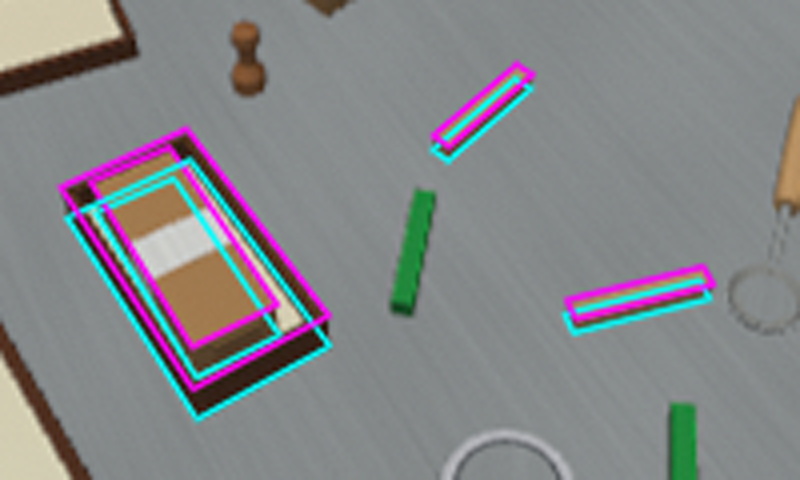

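Wrist measure: lower brick (650,129) yaw 2.3, box (646,131) yaw 4.1. The scene camera gives y about 3 mm higher and the sizes read 2 % small, so I take brick (650,131), yaw 2. Now spin to the half-turn grasp.

{"fn": "drive_tool", "kwargs": {"deltas": [{"dx": 0,"dy": 0,"dz": 0,"spin": -10.5,"fingers": 0.5},{"dx": 0,"dy": 0,"dz": 0,"spin": -21,"fingers": 0.5},{"dx": 0,"dy": 0,"dz": 0,"spin": -31.5,"fingers": 0.5},{"dx": 0,"dy": 0,"dz": 0,"spin": -42,"fingers": 0.5},{"dx": 0,"dy": 0,"dz": 0,"spin": -52.5,"fingers": 0.5},{"dx": 0,"dy": 0,"dz": 0,"spin": -63,"fingers": 0.5},{"dx": 0,"dy": 0,"dz": 0,"spin": -73.5,"fingers": 0.5},{"dx": 0,"dy": 0,"dz": 0,"spin": -84,"fingers": 0.5}]}}

```text
time: 4.3
ee_pos: [0.5928, 0.0645, 0.3023]
tcp_rot: [-179.8, -1.7, 90.3]
wrist_force: [0.0, 0.4, -0.0]
opening: 0.0126
```

```bash
cat > plan.py <<'E'
import sys, numpy as np
from scipy.spatial.transform import Rotation as R
from workcell import bot
def plan(off,target,yaw,prt=True):
    """off: point in tool frame (m); target: world pos of that point (m); yaw: wanted tool yaw deg"""
    o=bot.get_obs(); p=np.array(o['ee_pos']); Rm=R.from_euler('xyz',o['tcp_rot'],degrees=True)
    y0=o['tcp_rot'][2]; q1,q6=o['q'][0],o['q'][5]
    # spin s.t. yaw reached; choose by q6 range
    tx=Rm.as_matrix()[:,0]; y0=np.degrees(np.arctan2(tx[1],tx[0]))
    c=[]
    for k in (-2,-1,0,1,2):
        s=-(yaw+180*0+360*k-y0); q1n=np.degrees(np.arctan2(target[1],target[0])); q6n=q6+s+(q1n-q1)
        if abs(q6n)<172: c.append((abs(s),s,q6n))
    if not c: print('no q6 for yaw',yaw); return
    _,s,q6n=min(c)
    Rn=Rm*R.from_euler('z',s,degrees=True)
    pn=np.array(target)-Rn.apply(off); d=Rm.inv().apply(pn-p)*100
    if prt: print('dx %.2f dy %.2f dz %.2f spin %.1f  | q6n %.0f  reach %.3f tcp %s'%(*d,s,q6n,np.hypot(pn[0],pn[1]),np.round(pn,4)))
    return d,s
def st():
    o=bot.get_obs(); print('t',o['time'],'p',np.round(o['ee_pos'],4),'rot',np.round(o['tcp_rot'],2),'q',np.round(o['q'],1),'F',np.round(o['wrist_force'],1),'open',round(o['opening'],4))
E
python3 - <<'E'
from plan import *
st()
plan([-.0006,0,.1707],[.6517,.087,.110],182)
plan([-.0006,0,.1707],[.6517,.087,.110],2)
E
```

```text
t 4.3 p [0.5928 0.0645 0.3023] rot [-179.81   -1.72   90.29] q [ 5.9 10.5  4.9 84.4  1.7 95.6] F [ 0.   0.4 -0. ] open 0.0126
dx 1.64 dy 5.90 dz 2.20 spin -91.7  | q6n 6  reach 0.657 tcp [0.6517 0.0818 0.2806]
no q6 for yaw 2
```

{"fn": "drive_tool", "kwargs": {"deltas": [{"dx": 0.2,"dy": 1,"dz": 0.3,"spin": -10.6,"fingers": 0.5},{"dx": 0.5,"dy": 2,"dz": 0.7,"spin": -21.2,"fingers": 0.5},{"dx": 0.8,"dy": 3,"dz": 1.1,"spin": -31.8,"fingers": 0.5},{"dx": 1.1,"dy": 4,"dz": 1.5,"spin": -42.4,"fingers": 0.5},{"dx": 1.4,"dy": 5,"dz": 1.9,"spin": -53,"fingers": 0.5},{"dx": 1.6,"dy": 5.9,"dz": 2.2,"spin": -63.6,"fingers": 0.5},{"dx": 1.6,"dy": 5.9,"dz": 2.2,"spin": -74.2,"fingers": 0.5},{"dx": 1.6,"dy": 5.9,"dz": 2.2,"spin": -84.8,"fingers": 0.5}]}}

```text
time: 5.3
ee_pos: [0.6519, 0.0811, 0.2804]
tcp_rot: [178.3, -0.4, 175.1]
wrist_force: [-0.4, 0.1, -0.1]
opening: 0.0128
```

```bash
python3 - <<'E'
from plan import *
st()
plan([-.0006,0,.1707],[.6517,.087,.110],182)
plan([-.0006,0,.1707],[.6517,.087,.046],182)
E
python3 shot.py wrist w4 lower,bbox
```

```text
t 5.3 p [0.6519 0.0811 0.2804] rot [178.31  -0.37 175.1 ] q [ 6.8 19.1 12.8 83.7  1.7 11.7] F [-0.4  0.1 -0.1] open 0.0128
dx 0.02 dy 0.07 dz -0.02 spin -6.9  | q6n 6  reach 0.657 tcp [0.6518 0.0819 0.2806]
dx -0.02 dy -0.12 dz 6.38 spin -6.9  | q6n 6  reach 0.657 tcp [0.6518 0.0819 0.2166]
```

View pics/w4.png

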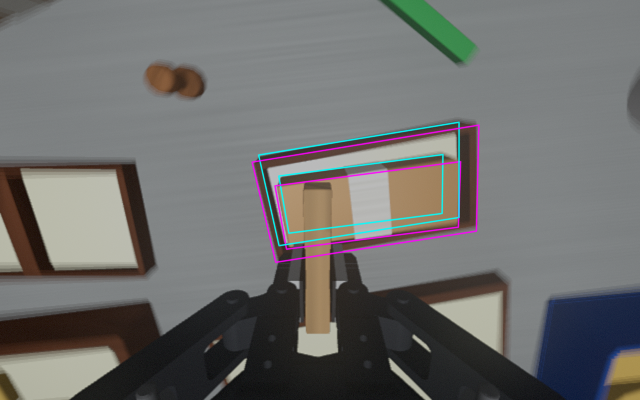

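{"fn": "drive_tool", "kwargs": {"deltas": [{"dx": 0,"dy": 0,"dz": 0.5,"spin": -6.9,"fingers": 0.5},{"dx": 0,"dy": 0,"dz": 2,"spin": -6.9,"fingers": 0.5},{"dx": 0,"dy": -0.1,"dz": 3.5,"spin": -6.9,"fingers": 0.5},{"dx": 0,"dy": -0.1,"dz": 5,"spin": -6.9,"fingers": 0.5},{"dx": 0,"dy": -0.1,"dz": 5.8,"spin": -6.9,"fingers": 0.5},{"dx": 0,"dy": -0.1,"dz": 6.3,"spin": -6.9,"fingers": 0.5},{"dx": 0,"dy": -0.1,"dz": 6.3,"spin": -6.9,"fingers": 0.5},{"dx": 0,"dy": -0.1,"dz": 6.3,"spin": -6.9,"fingers": 0.5}]}}

```text
time: 6.35
ee_pos: [0.6525, 0.0814, 0.2174]
tcp_rot: [178.3, -0.1, -178.4]
wrist_force: [-0.5, 0.1, -0.5]
opening: 0.0124
```

```bash
python3 - <<'E'
from plan import *
st()
plan([-.0006,0,.1707],[.6517,.087,.046],182)
E
python3 shot.py wrist w5 lower,bbox
python3 - <<'E'
from shot import shot
from h import *
shot('scene','s1',['zz'])
K,T,im=load('pics/s1.npz'); cv2.imwrite('pics/s1c.png',cv2.resize(im[150:330,200:440],None,fx=3,fy=3,interpolation=cv2.INTER_CUBIC))
E
```

```text
t 6.35 p [0.6525 0.0814 0.2174] rot [ 1.7827e+02 -1.4000e-01 -1.7843e+02] q [ 6.8 20.   7.  77.   1.7  5.2] F [-0.5  0.1 -0.5] open 0.0124
dx 0.08 dy 0.05 dz 0.08 spin -0.4  | q6n 6  reach 0.657 tcp [0.6517 0.0818 0.2166]
```

View pics/w5.png

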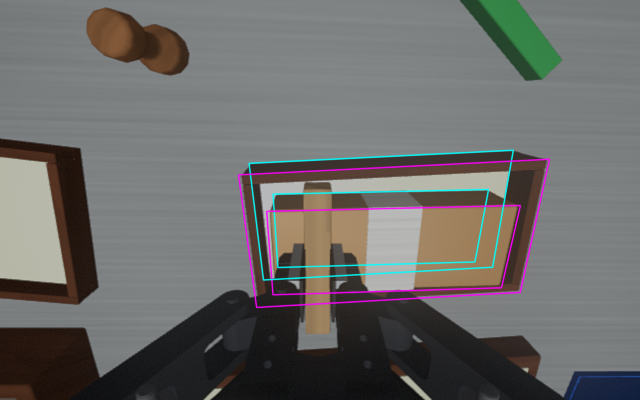

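View pics/s1c.png

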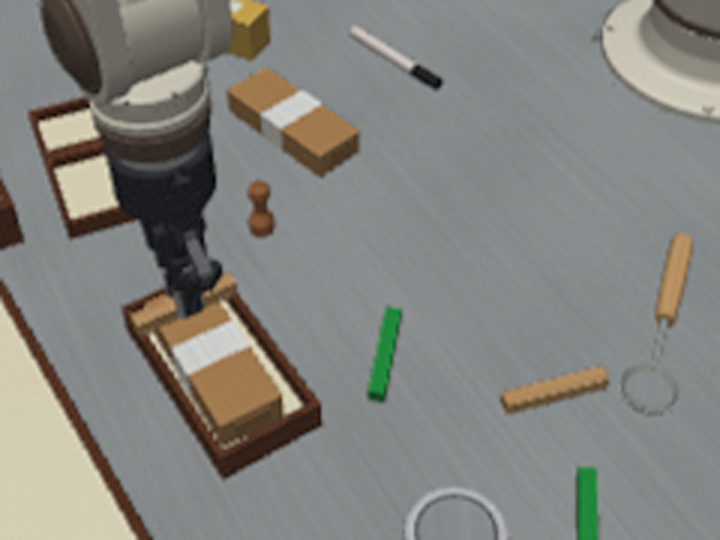

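{"fn": "drive_tool", "kwargs": {"deltas": [{"dx": 0,"dy": 0,"dz": 0.1,"spin": 0,"fingers": 0.5},{"dx": 0,"dy": 0,"dz": 0.1,"spin": 0,"fingers": 3.5},{"dx": 0,"dy": 0,"dz": 0.1,"spin": 0,"fingers": 3.5},{"dx": 0,"dy": 0,"dz": 0.1,"spin": 0,"fingers": 3.5},{"dx": 0,"dy": 0,"dz": 0,"spin": 0,"fingers": 3.5},{"dx": 0,"dy": 0,"dz": -2,"spin": 0,"fingers": 3.5},{"dx": 0,"dy": 0,"dz": -5,"spin": 0,"fingers": 3.5},{"dx": 0,"dy": 0,"dz": -8,"spin": 0,"fingers": 4}]}}

```text
time: 7.45
ee_pos: [0.6526, 0.0789, 0.2993]
tcp_rot: [178.3, -0.1, -178.4]
wrist_force: [0.2, -0.6, 0.4]
opening: 0.0401
```

```bash
python3 - <<'E'
from plan import *
st()
plan([0,0,.1707],[.4217,.2798,.110],166.7)
E
python3 shot.py wrist w6 lower,bbox
```

```text
t 7.45 p [0.6526 0.0789 0.2993] rot [ 1.7827e+02 -1.2000e-01 -1.7842e+02] q [ 6.6 19.1 14.9 85.8  1.7  5. ] F [ 0.2 -0.6  0.4] open 0.0401
dx 22.48 dy 20.13 dz 2.53 spin 14.9  | q6n 47  reach 0.504 tcp [0.4222 0.2747 0.2806]
```

View pics/w6.png

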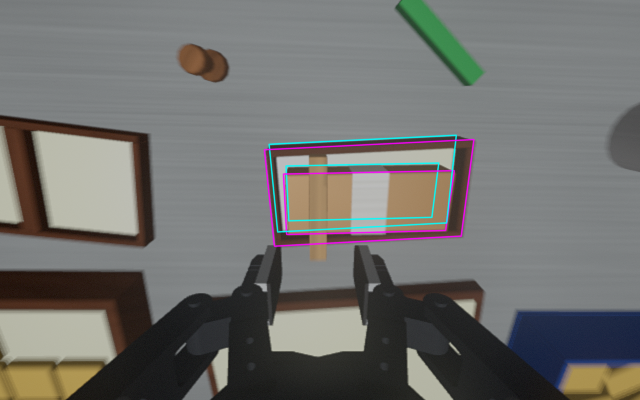

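Stick 1 lies crosswise on the brick in w6, at (318,152)-(318,260). Next, to stick 2.

{"fn": "drive_tool", "kwargs": {"deltas": [{"dx": 2,"dy": 1.8,"dz": 0,"spin": 2,"fingers": 4},{"dx": 6,"dy": 5,"dz": 0.5,"spin": 5,"fingers": 4},{"dx": 10,"dy": 9,"dz": 1,"spin": 8,"fingers": 4},{"dx": 14,"dy": 12.5,"dz": 1.5,"spin": 11,"fingers": 4},{"dx": 18,"dy": 16,"dz": 2,"spin": 13,"fingers": 4},{"dx": 21,"dy": 18.8,"dz": 2.4,"spin": 14.9,"fingers": 4},{"dx": 22.5,"dy": 20.1,"dz": 2.5,"spin": 14.9,"fingers": 4},{"dx": 22.5,"dy": 20.1,"dz": 2.5,"spin": 14.9,"fingers": 4}]}}

```text
time: 8.5
ee_pos: [0.4217, 0.2749, 0.2797]
tcp_rot: [178.3, -0.6, 166.8]
wrist_force: [-0.1, -1.2, 0.7]
opening: 0.0401
```

Run:
```python
from plan import *
st()
plan([0,0,.1707],[.4217,.2798,.007],166.7)
from shot import shot
shot('wrist','w7',['stick2'])
from fit import *
res=json.load(open('res.json'))
K,T,im=load('pics/w7.npz'); p,s=fit(K,T,mask_hsv(im,(5,70,40),(25,255,255)),res['stick2'],[.088,.014,0,.014]); print(np.round(np.array(p)*[1000,1000,1],1),s)
```

```text
t 8.5 p [0.4217 0.2749 0.2797] rot [178.33  -0.56 166.82] q [ 32.8  -2.5 -11.4  80.3   1.6  45.9] F [-0.1 -1.2  0.7] open 0.0401
dx -0.15 dy -0.32 dz 10.20 spin 0.1  | q6n 47  reach 0.504 tcp [0.4222 0.2746 0.1776]
[422.3 280.  -12.8] 0.898004138575469
```

View pics/w7.png

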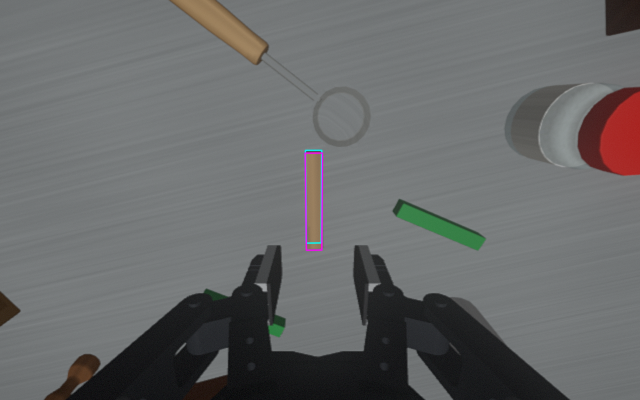

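Run:
```python
from h import *
K,T,im=load('pics/w7.npz')
P=ray(K,T,[(284,330),(205,293),(395,202),(485,245),(341,147)],0.007); c=np.array([.4222,.280]); a=np.radians(166.8); tx=np.array([np.cos(a),np.sin(a)]); ty=np.array([np.sin(a),-np.cos(a)])
for p in P: d=p[:2]-c; print(np.round(p*1000,0),'along tool x,y mm',np.round([d@tx*1000,d@ty*1000],0))
```

```text
[551. 218.   7.] along tool x,y mm [-140.  -31.]
[488. 156.   7.] along tool x,y mm [ -93. -106.]
[440. 350.   7.] along tool x,y mm [-1. 72.]
[503. 427.   7.] along tool x,y mm [-45. 162.]
[381. 313.   7.] along tool x,y mm [48. 23.]
```

{"fn": "drive_tool", "kwargs": {"deltas": [{"dx": -0.1,"dy": -0.1,"dz": 3,"spin": 0,"fingers": 4},{"dx": -0.1,"dy": -0.2,"dz": 6,"spin": 0,"fingers": 4},{"dx": -0.2,"dy": -0.3,"dz": 8.5,"spin": 0,"fingers": 4},{"dx": -0.2,"dy": -0.3,"dz": 9.7,"spin": 0,"fingers": 4},{"dx": -0.2,"dy": -0.3,"dz": 10.2,"spin": 0,"fingers": 4},{"dx": -0.2,"dy": -0.3,"dz": 10.2,"spin": 0,"fingers": 0.5},{"dx": -0.2,"dy": -0.3,"dz": 10.2,"spin": 0,"fingers": 0.5},{"dx": -0.2,"dy": -0.3,"dz": 10.2,"spin": 0,"fingers": 0.5}], "force": 40}}

```text
time: 9.55
ee_pos: [0.4233, 0.2743, 0.1776]
tcp_rot: [178.3, -0.5, 166.7]
wrist_force: [-0.8, -0.1, 3.7]
opening: 0.0125
```

Run:
```python
from plan import *
st()
# place 2: lower frame y=+44
plan([0,0,.1707],[.6487,.175,.120],182)
```

```text
t 9.55 p [0.4233 0.2743 0.1776] rot [178.32  -0.55 166.69] q [ 32.6   0.2 -20.1  68.8   1.6  45.9] F [-0.8 -0.1  3.7] open 0.0125
dx -24.27 dy -4.63 dz -11.68 spin -15.3  | q6n 13  reach 0.671 tcp [0.6491 0.1697 0.2906]
```

{"fn": "drive_tool", "kwargs": {"deltas": [{"dx": 0,"dy": 0,"dz": -3,"spin": 0,"fingers": 0.5},{"dx": -1.5,"dy": -0.3,"dz": -7,"spin": -2,"fingers": 0.5},{"dx": -5,"dy": -1,"dz": -10.5,"spin": -5,"fingers": 0.5},{"dx": -10,"dy": -2,"dz": -11.7,"spin": -8,"fingers": 0.5},{"dx": -15,"dy": -3,"dz": -11.7,"spin": -11,"fingers": 0.5},{"dx": -20,"dy": -4,"dz": -11.7,"spin": -14,"fingers": 0.5},{"dx": -23.5,"dy": -4.6,"dz": -11.7,"spin": -15.3,"fingers": 0.5},{"dx": -24.3,"dy": -4.6,"dz": -11.7,"spin": -15.3,"fingers": 0.5}]}}

```text
time: 10.55
ee_pos: [0.6507, 0.1688, 0.2887]
tcp_rot: [178.3, -0.2, -178.1]
wrist_force: [-0.2, 0.3, -0.2]
opening: 0.013
```

```bash
python3 - <<'E'
from plan import *
st()
plan([0,0,.1707],[.6487,.175,.120],182)
plan([0,0,.1707],[.6487,.175,.0455],182)
E
python3 shot.py wrist w8 lower,bbox
```

```text
t 10.55 p [0.6507 0.1688 0.2887] rot [ 178.29   -0.22 -178.11] q [14.3 21.1 16.4 85.1  1.7 12.4] F [-0.2  0.3 -0.2] open 0.013
dx 0.12 dy 0.13 dz -0.18 spin -0.1  | q6n 13  reach 0.671 tcp [0.6495 0.1699 0.2906]
dx 0.09 dy -0.10 dz 7.26 spin -0.1  | q6n 13  reach 0.671 tcp [0.6495 0.1699 0.2161]
```

View pics/w8.png

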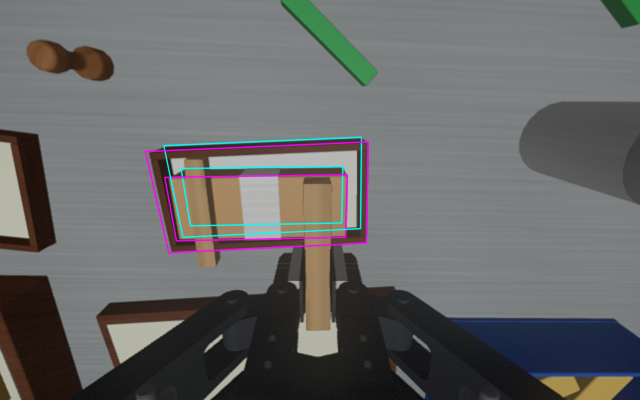

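{"fn": "drive_tool", "kwargs": {"deltas": [{"dx": 0.1,"dy": 0,"dz": 1.5,"spin": 0,"fingers": 0.5},{"dx": 0.1,"dy": 0,"dz": 3.5,"spin": 0,"fingers": 0.5},{"dx": 0.1,"dy": -0.1,"dz": 5.2,"spin": 0,"fingers": 0.5},{"dx": 0.1,"dy": -0.1,"dz": 6.5,"spin": 0,"fingers": 0.5},{"dx": 0.1,"dy": -0.1,"dz": 7,"spin": 0,"fingers": 0.5},{"dx": 0.1,"dy": -0.1,"dz": 7.3,"spin": 0,"fingers": 0.5},{"dx": 0.1,"dy": -0.1,"dz": 7.3,"spin": 0,"fingers": 0.5},{"dx": 0.1,"dy": -0.1,"dz": 7.3,"spin": 0,"fingers": 3.5}]}}

```text
time: 11.6
ee_pos: [0.6482, 0.171, 0.2171]
tcp_rot: [178.3, -0.1, -178.0]
wrist_force: [0.3, 0.0, 0.1]
opening: 0.0295
```

{"fn": "drive_tool", "kwargs": {"deltas": [{"dx": 0,"dy": 0,"dz": 0,"spin": 0,"fingers": 3.5},{"dx": 0,"dy": 0,"dz": 0,"spin": 0,"fingers": 3.5},{"dx": 0,"dy": 0,"dz": -0.5,"spin": 0,"fingers": 3.5},{"dx": 0,"dy": 0,"dz": -2,"spin": 0,"fingers": 4},{"dx": 0,"dy": 0,"dz": -5,"spin": 0,"fingers": 5},{"dx": 0,"dy": 0,"dz": -8,"spin": 0,"fingers": 7.5},{"dx": 0,"dy": 0,"dz": -9,"spin": 0,"fingers": 7.5},{"dx": 0,"dy": 0,"dz": -9,"spin": 0,"fingers": 7.5}]}}

```text
time: 12.6
ee_pos: [0.6485, 0.1683, 0.3072]
tcp_rot: [178.3, -0.1, -178.0]
wrist_force: [-0.3, 0.5, -0.0]
opening: 0.0753
```

Run:
```python
from plan import *
st()
from shot import shot
shot('wrist','w9',['lower','bbox']); shot('scene','s2',['zz'])
from fit import *
res=json.load(open('res.json'))
K,T,im=load('pics/s2.npz'); cv2.imwrite('pics/s2c.png',cv2.resize(im[150:330,200:440],None,fx=3,fy=3,interpolation=cv2.INTER_CUBIC))
# refine upper brick pose from earlier images
for f in ('w1','scene0','side0','wrist0'):
    K,T,im=load(f'pics/{f}.npz'); hs=cv2.cvtColor(im,cv2.COLOR_BGR2HSV)
    m=mask_hsv(im,(5,70,40),(25,255,255))|cv2.inRange(im,(148,148,148),(255,255,255))
    p,s=fit(K,T,m,res['upper'],[.054,.14,0,.03],pad=12); print('upper',f,np.round(np.array(p)*[1000,1000,1],1),round(s,3))
```

```text
t 12.6 p [0.6485 0.1683 0.3072] rot [ 1.7826e+02 -1.0000e-01 -1.7802e+02] q [14.3 20.7 17.9 86.9  1.7 12.3] F [-0.3  0.5 -0. ] open 0.0753
upper w1 [ 460.  -108.2   13.3] 0.891
upper scene0 [ 457.6 -109.3   13.3] 0.867
upper side0 [ 458.9 -107.7   15.2] 0.848
upper wrist0 [ 459.8 -107.8   13.4] 0.891
```

View pics/w9.png

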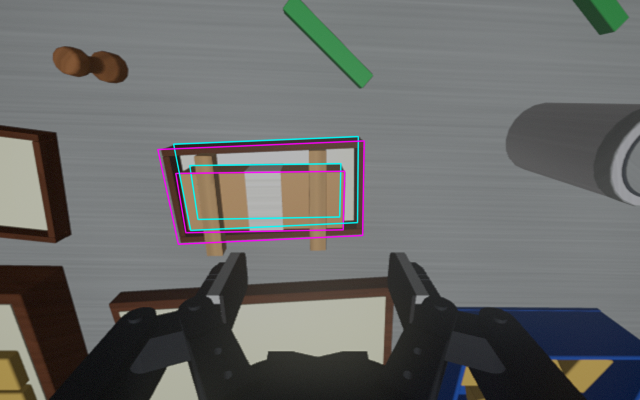

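View pics/s2c.png

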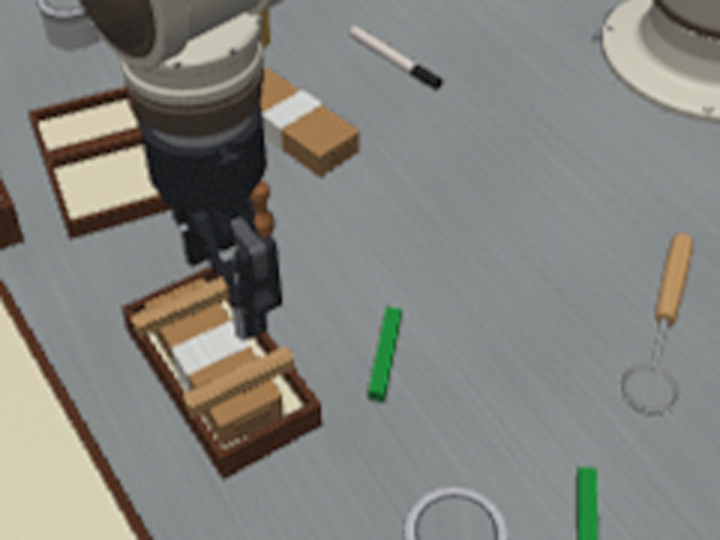

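Both sticks lie crosswise. In w9 they are at (210,204) and (318,200), either side of the band centre at (265,200), which is about ±45 mm. The upper brick fits agree over four views: (459.5,-108), yaw 13.4. Now to its hover pose.

Run:
```python
from plan import *
import json
res=json.load(open('res.json')); res['upper']=[.4595,-.108,13.4]; json.dump(res,open('res.json','w'))
plan([0,0,.173],[.4595,-.108,.11],103.4)
from h import *
K,T,im=load('pics/w9.npz'); crop(im,150,125,380,270,3,'pics/c6.png')
```

```text
dx 19.74 dy -27.53 dz 1.51 spin 78.6  | q6n 63  reach 0.474 tcp [ 0.4604 -0.1131  0.2829]
```

View pics/c6.png

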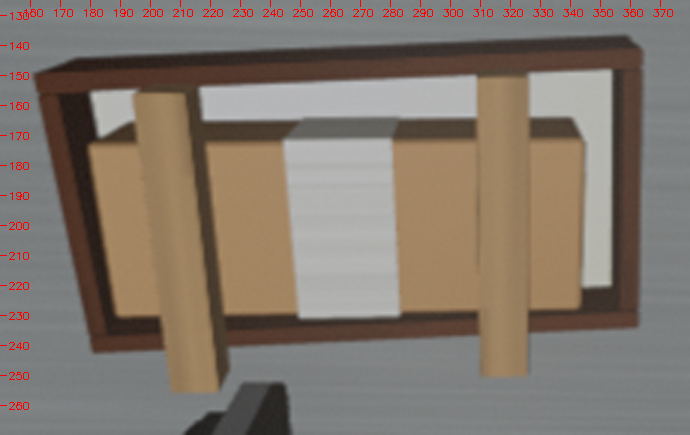

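Run:
```python
from fit import *
K,T,im=load('pics/w9.npz')
a,e=fitpts(K,T,[(179.5,171.5),(344,171),(343.5,228),(188,231)],.054,.140,.038,[.65,.131,2]); print('lower',a*[1000,1000,1],e)
s1,e1=fitpts(K,T,[(195,156),(212,156),(222.5,255),(206,255.5)],.088,.014,.052,[.651,.087,2]); print('s1',s1*[1000,1000,1],e1)
s2,e2=fitpts(K,T,[(309,150),(326,150),(326,250),(310.5,250)],.088,.014,.052,[.651,.175,2]); print('s2',s2*[1000,1000,1],e2)
c,s=np.cos(np.radians(a[2])),np.sin(np.radians(a[2]))
for q in (s1,s2):
    d=q[:2]-a[:2]; print('in lower frame',np.round([(c*d[0]+s*d[1])*1000,(-s*d[0]+c*d[1])*1000],1),'ang',round(q[2]-a[2],1))
```

```text
lower [649.52975671 131.08812506   2.0715983 ] 1.8398275991031228
s1 [651.78852071  88.27132002   0.72562713] 1.2103019246343765
s2 [644.83747488 176.57984314   2.41324634] 0.8774654942489838
in lower frame [  0.7 -42.9] ang -1.3
in lower frame [-3.  45.6] ang 0.3
```

{"fn": "drive_tool", "kwargs": {"deltas": [{"dx": 1.5,"dy": -2,"dz": 0,"spin": 10,"fingers": 8},{"dx": 4.5,"dy": -6,"dz": 0.2,"spin": 20,"fingers": 8},{"dx": 7.5,"dy": -10.5,"dz": 0.5,"spin": 30.5,"fingers": 8},{"dx": 10.5,"dy": -15,"dz": 0.8,"spin": 41,"fingers": 8},{"dx": 13.5,"dy": -19,"dz": 1,"spin": 51.5,"fingers": 8},{"dx": 16.5,"dy": -23,"dz": 1.3,"spin": 62,"fingers": 8},{"dx": 19,"dy": -26.5,"dz": 1.5,"spin": 72.5,"fingers": 8},{"dx": 19.7,"dy": -27.5,"dz": 1.5,"spin": 78.6,"fingers": 8}]}}

```text
time: 13.7
ee_pos: [0.4593, -0.1143, 0.2825]
tcp_rot: [180.0, -1.8, 103.0]
wrist_force: [1.1, -0.0, 0.4]
opening: 0.0801
```

Run:
```python
from plan import *
st()
from shot import shot
shot('wrist','w10',['upper'])
from fit import *
res=json.load(open('res.json'))
K,T,im=load('pics/w10.npz'); m=mask_hsv(im,(5,70,40),(25,255,255))|cv2.inRange(im,(148,148,148),(255,255,255))
p,s=fit(K,T,m,res['upper'],[.054,.14,0,.03],pad=12); print('upper',np.round(np.array(p)*[1000,1000,1],1),round(s,3))
```

```text
t 13.7 p [ 0.4593 -0.1143  0.2825] rot [179.95  -1.77 102.99] q [-14.3  -5.7 -14.1  82.4   1.6  62.7] F [ 1.1 -0.   0.4] open 0.0801
upper [ 459.  -107.9   13.7] 0.94
```

View pics/w10.png

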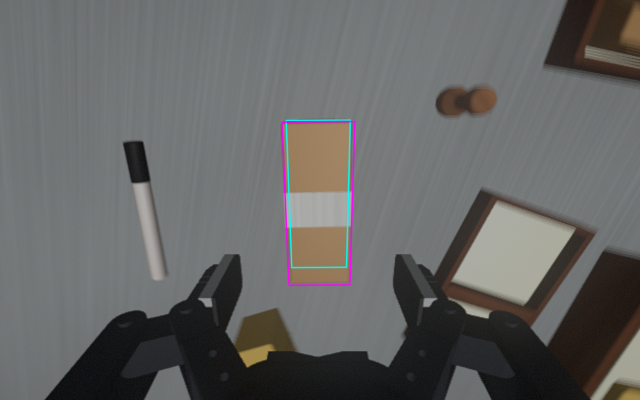

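Run:
```python
from plan import *
st(); plan([0,0,.173],[.459,-.1079,0],103.7)
```

```text
t 13.75 p [ 0.4593 -0.1145  0.2826] rot [179.97  -1.76 102.76] q [-14.4  -5.7 -14.1  82.4   1.6  62.9] F [ 0.3 -0.2  0.4] open 0.0799
dx -0.22 dy 0.10 dz 10.97 spin -0.9  | q6n 63  reach 0.474 tcp [ 0.4601 -0.1131  0.1729]
```

{"fn": "drive_tool", "kwargs": {"deltas": [{"dx": -0.1,"dy": 0.1,"dz": 2,"spin": -0.9,"fingers": 8},{"dx": -0.2,"dy": 0.1,"dz": 5,"spin": -0.9,"fingers": 8},{"dx": -0.2,"dy": 0.1,"dz": 8,"spin": -0.9,"fingers": 8},{"dx": -0.2,"dy": 0.1,"dz": 10,"spin": -0.9,"fingers": 8},{"dx": -0.2,"dy": 0.1,"dz": 11,"spin": -0.9,"fingers": 8},{"dx": -0.2,"dy": 0.1,"dz": 11,"spin": -0.9,"fingers": 4.5},{"dx": -0.2,"dy": 0.1,"dz": 11,"spin": -0.9,"fingers": 4.5},{"dx": -0.2,"dy": 0.1,"dz": 11,"spin": -0.9,"fingers": 4.5}], "force": 60}}

```text
time: 14.75
ee_pos: [0.4622, -0.1112, 0.1745]
tcp_rot: [179.7, -1.7, 104.3]
wrist_force: [-0.5, 0.2, 1.4]
opening: 0.0529
```

Run:
```python
from plan import *
st()
from shot import shot
shot('wrist','w11',['zz'])
plan([0,0,.173],[.6495,.1311,.052+.06],92.1)
```

```text
t 14.75 p [ 0.4622 -0.1112  0.1745] rot [179.75  -1.7  104.29] q [-13.9  -2.8 -23.4  69.9   1.6  61.8] F [-0.5  0.2  1.4] open 0.0529
dx 18.67 dy 24.11 dz -10.39 spin 12.2  | q6n 99  reach 0.662 tcp [0.65   0.126  0.2849]
```

View pics/w11.png

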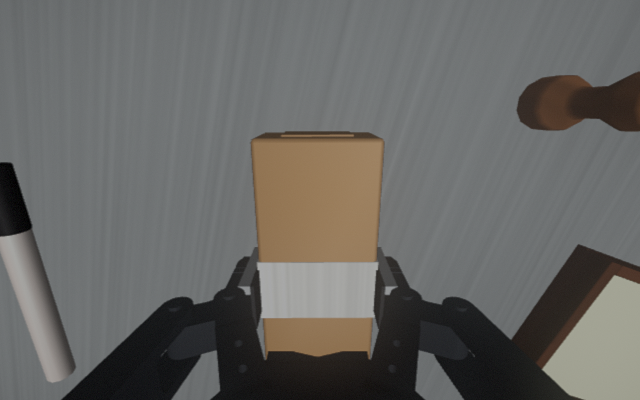

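Run:
```python
from plan import *
o=bot.get_obs(); Rm=R.from_euler('xyz',o['tcp_rot'],degrees=True)
off=Rm.inv().apply(np.array([.459,-.1079,0])-o['ee_pos']); print(off)
off[1]=0
plan(off,[.6495,.1311,.052+.06],92.1)
np.save('off.npy',off)
```

```text
[-0.00114241 -0.00302209  0.17450969]
dx 18.78 dy 24.13 dz -10.54 spin 12.2  | q6n 99  reach 0.662 tcp [0.65   0.127  0.2865]
```

{"fn": "drive_tool", "kwargs": {"deltas": [{"dx": 0,"dy": 0,"dz": -2,"spin": 0,"fingers": 4.5},{"dx": 0.5,"dy": 0.7,"dz": -5.5,"spin": 1,"fingers": 4.5},{"dx": 2.5,"dy": 3.2,"dz": -9,"spin": 3,"fingers": 4.5},{"dx": 5.5,"dy": 7,"dz": -10.5,"spin": 5,"fingers": 4.5},{"dx": 9,"dy": 11.5,"dz": -10.5,"spin": 7,"fingers": 4.5},{"dx": 12.5,"dy": 16,"dz": -10.5,"spin": 9,"fingers": 4.5},{"dx": 16,"dy": 20.5,"dz": -10.5,"spin": 11,"fingers": 4.5},{"dx": 18.8,"dy": 24.1,"dz": -10.5,"spin": 12.2,"fingers": 4.5}]}}

```text
time: 15.8
ee_pos: [0.6505, 0.1291, 0.2849]
tcp_rot: [-179.8, -1.7, 92.1]
wrist_force: [0.3, -0.7, -2.5]
opening: 0.053
```

Run:
```python
from plan import *
st(); off=np.load('off.npy')
plan(off,[.6495,.1311,.052+.06],92.1)
plan(off,[.6495,.1311,.053],92.1)
from shot import shot
shot('wrist','w12',['bbox','lower']); shot('side','d1',['zz'])
from h import *
K,T,im=load('pics/d1.npz'); cv2.imwrite('pics/d1c.png',cv2.resize(im[130:330,120:360],None,fx=3,fy=3,interpolation=cv2.INTER_CUBIC))
```

```text
t 15.8 p [0.6505 0.1291 0.2849] rot [-179.82   -1.73   92.08] q [10.9 19.9 14.4 84.4  1.7 98.9] F [ 0.3 -0.7 -2.5] open 0.053
dx -0.21 dy -0.04 dz -0.16 spin -0.0  | q6n 99  reach 0.662 tcp [0.6502 0.127  0.2865]
dx -0.39 dy -0.02 dz 5.74 spin -0.0  | q6n 99  reach 0.662 tcp [0.6502 0.127  0.2275]
```

View pics/w12.png

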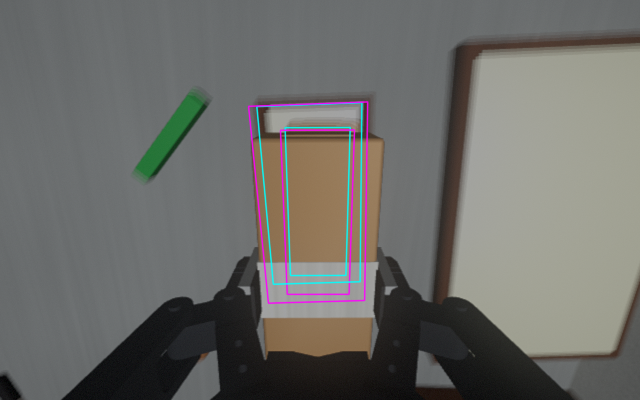

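View pics/d1c.png

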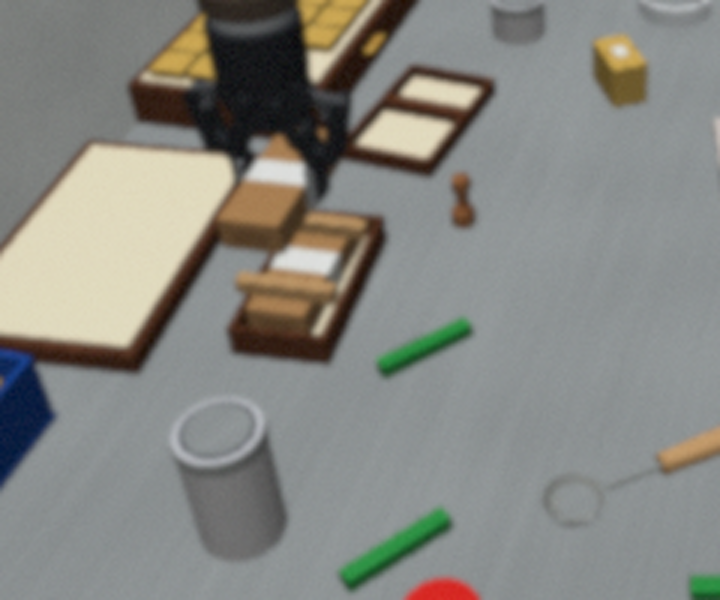

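{"fn": "drive_tool", "kwargs": {"deltas": [{"dx": -0.2,"dy": 0,"dz": 0.8,"spin": 0,"fingers": 4.5},{"dx": -0.3,"dy": 0,"dz": 2,"spin": 0,"fingers": 4.5},{"dx": -0.4,"dy": 0,"dz": 3.3,"spin": 0,"fingers": 4.5},{"dx": -0.4,"dy": 0,"dz": 4.4,"spin": 0,"fingers": 4.5},{"dx": -0.4,"dy": 0,"dz": 5.1,"spin": 0,"fingers": 4.5},{"dx": -0.4,"dy": 0,"dz": 5.5,"spin": 0,"fingers": 4.5},{"dx": -0.4,"dy": 0,"dz": 5.6,"spin": 0,"fingers": 4.5},{"dx": -0.4,"dy": 0,"dz": 5.6,"spin": 0,"fingers": 4.5}]}}

```text
time: 16.9
ee_pos: [0.6496, 0.1249, 0.2295]
tcp_rot: [-179.9, -1.7, 92.1]
wrist_force: [0.5, 0.1, -3.0]
opening: 0.0528
```

Run:
```python
from plan import *
st(); off=np.load('off.npy')
plan(off,[.6495,.1311,.052],92.1)
from shot import shot
shot('side','d2',['zz']); shot('scene','s3',['zz'])
from h import *
K,T,im=load('pics/d2.npz'); a=cv2.resize(im[170:270,180:280],None,fx=4,fy=4,interpolation=cv2.INTER_CUBIC)
K,T,im=load('pics/s3.npz'); b=cv2.resize(im[215:315,220:320],None,fx=4,fy=4,interpolation=cv2.INTER_CUBIC)
cv2.imwrite('pics/d2c.png',np.hstack([a,b]))
```

```text
t 16.9 p [0.6496 0.1249 0.2295] rot [-179.85   -1.73   92.08] q [10.6 20.3  8.7 78.3  1.7 98.5] F [ 0.5  0.1 -3. ] open 0.0528
dx 0.20 dy 0.06 dz 0.31 spin -0.0  | q6n 99  reach 0.662 tcp [0.6501 0.127  0.2265]
```

View pics/d2c.png

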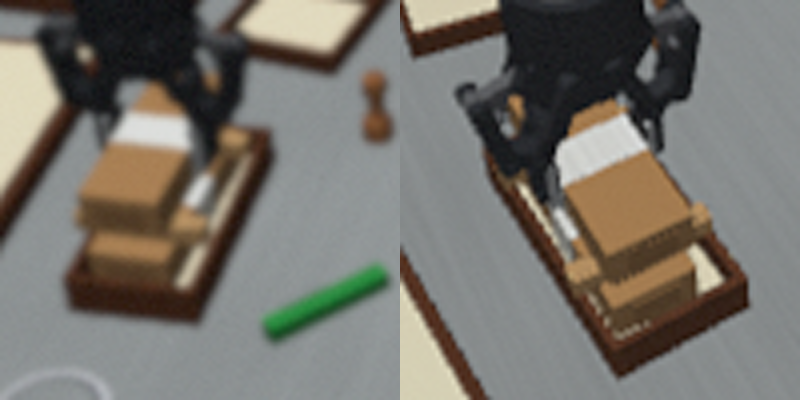

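{"fn": "drive_tool", "kwargs": {"deltas": [{"dx": 0.1,"dy": 0,"dz": 0,"spin": 0,"fingers": 4.5},{"dx": 0.2,"dy": 0,"dz": 0.1,"spin": 0,"fingers": 4.5},{"dx": 0.2,"dy": 0,"dz": 0.2,"spin": 0,"fingers": 4.5},{"dx": 0.2,"dy": 0,"dz": 0.3,"spin": 0,"fingers": 4.5},{"dx": 0.2,"dy": 0,"dz": 0.3,"spin": 0,"fingers": 4.5},{"dx": 0.2,"dy": 0,"dz": 0.3,"spin": 0,"fingers": 4.5},{"dx": 0.2,"dy": 0,"dz": 0.3,"spin": 0,"fingers": 4.5},{"dx": 0.2,"dy": 0,"dz": 0.3,"spin": 0,"fingers": 4.5}]}}

```text
time: 18.0
ee_pos: [0.6494, 0.127, 0.2266]
tcp_rot: [-179.9, -1.7, 92.1]
wrist_force: [-2.6, 0.2, 3.9]
opening: 0.0527
```

The force went from -3 N to +3.9 N, so the brick now rests on the sticks. Release and lift.

{"fn": "drive_tool", "kwargs": {"deltas": [{"dx": 0,"dy": 0,"dz": 0,"spin": 0,"fingers": 6},{"dx": 0,"dy": 0,"dz": 0,"spin": 0,"fingers": 7},{"dx": 0,"dy": 0,"dz": 0,"spin": 0,"fingers": 7},{"dx": 0,"dy": 0,"dz": 0,"spin": 0,"fingers": 7},{"dx": 0,"dy": 0,"dz": -1,"spin": 0,"fingers": 7},{"dx": 0,"dy": 0,"dz": -3,"spin": 0,"fingers": 7.5},{"dx": 0,"dy": 0,"dz": -6,"spin": 0,"fingers": 8},{"dx": 0,"dy": 0,"dz": -9,"spin": 0,"fingers": 8}]}}

```text
time: 19.0
ee_pos: [0.6497, 0.1242, 0.3189]
tcp_rot: [-179.9, -1.7, 92.1]
wrist_force: [0.9, 0.3, -0.2]
opening: 0.0797
```

Run:
```python
from plan import *
from fit import *
st()
from shot import shot
shot('wrist','w13',['bbox','lower']); shot('side','d3',['zz']); shot('scene','s4',['zz'])
K,T,im=load('pics/d3.npz'); a=cv2.resize(im[170:270,180:280],None,fx=4,fy=4,interpolation=cv2.INTER_CUBIC)
K,T,im=load('pics/s4.npz'); b=cv2.resize(im[215:315,220:320],None,fx=4,fy=4,interpolation=cv2.INTER_CUBIC)
cv2.imwrite('pics/d3c.png',np.hstack([a,b]))
K,T,im=load('pics/w13.npz'); crop(im,220,100,400,290,3,'pics/c7.png')
res=json.load(open('res.json')); res['lower']=[.6495,.1311,2.07]; json.dump(res,open('res.json','w'))
# tin and carton fits from early pictures
for f in ('scene0','side0','w1','wrist0'):
    K,T,im=load(f'pics/{f}.npz'); m=mask_hsv(im,(18,100,40),(30,255,255))
    try:
        p,s=fit(K,T,m,res['carton'],[.04,.07,0,.05],pad=10); print('carton',f,np.round(np.array(p)*[1000,1000,1],1),round(s,3))
    except Exception as e: print(f,e)
```

```text
t 19.0 p [0.6497 0.1242 0.3189] rot [-179.92   -1.74   92.08] q [10.5 19.6 17.7 87.9  1.7 98.5] F [ 0.9  0.3 -0.2] open 0.0797
carton scene0 [ 447.  -273.3   23.7] 0.822
carton side0 [ 448.  -274.9   23.4] 0.777
carton w1 [ 449.9 -270.7   32.7] 0.942
carton wrist0 [ 449.9 -268.1   22. ] 0.714
```

View pics/d3c.png

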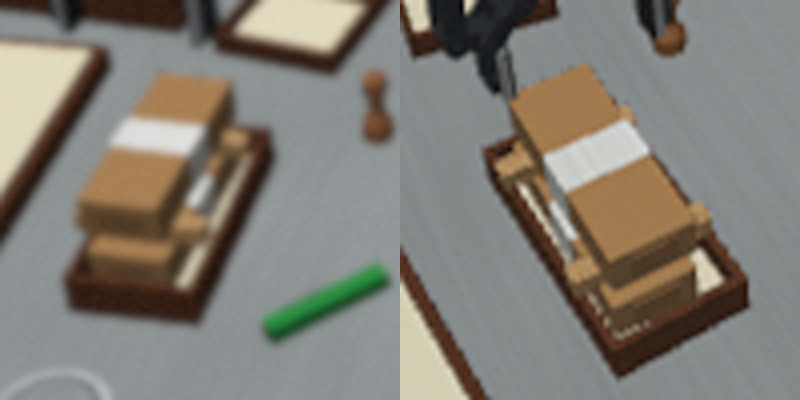

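View pics/c7.png

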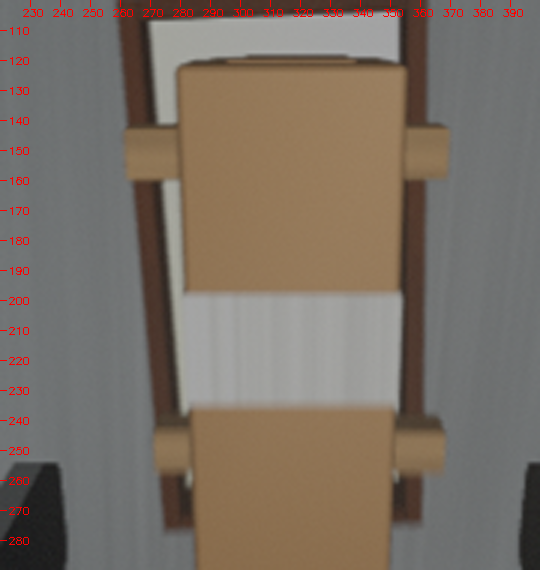

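Run:
```python
from fit import *
K,T,im=load('pics/s4.npz')
px=[(248,240),(267.5,231.5),(294.25,268.75),(271.25,280.5)]
a,e=fitpts(K,T,px,.054,.140,.082,[.65,.131,2]); print('upper scene',a*[1000,1000,1],e)
res=json.load(open('res.json')); 
D['upperp']=(54,140,52,82)
r2={'lower':res['lower'],'upperp':[.6495,.1311,2.07],'bbox':res['bbox']}
o=overlay(K,T,im,r2); b=cv2.resize(o[205:325,220:340],None,fx=5,fy=5,interpolation=cv2.INTER_CUBIC); cv2.imwrite('pics/c8.png',b)
K,T,im=load('pics/w13.npz'); o=overlay(K,T,im,r2,['upperp']); cv2.imwrite('pics/c9.png',o)
K,T,im=load('pics/scene0.npz'); crop(im,200,140,300,240,7,'pics/c10.png')
```

```text
upper scene [648.24037011 134.64546085   1.34354803] 1.4610633873225687
```

View pics/c8.png

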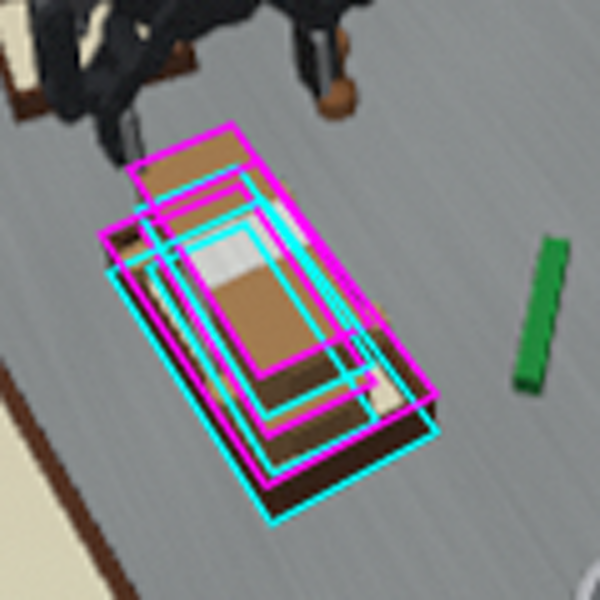

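View pics/c9.png

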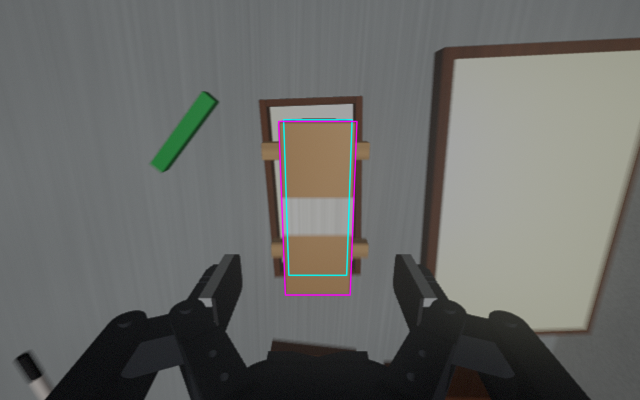

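Upper brick versus lower brick, both from the scene camera: offset (-2, +1.7) mm and yaw difference 0.1°, resting level. Set 1 is in place. Next, a view over the pair box.

Run:
```python
from plan import *
st(); plan([0,0,.155],[.615,-.195,.165],92.1)
```

```text
t 19.15 p [0.6501 0.1242 0.3199] rot [179.89  -1.77  92.08] q [10.5 19.5 17.7 87.8  1.7 98.5] F [-0.2 -0.9  0.3] open 0.0799
dx -32.24 dy -4.70 dz -1.01 spin -0.0  | q6n 70  reach 0.647 tcp [ 0.6149 -0.1998  0.3199]
```

{"fn": "drive_tool", "kwargs": {"deltas": [{"dx": -2,"dy": -0.3,"dz": -0.1,"spin": 0,"fingers": 8},{"dx": -6,"dy": -0.9,"dz": -0.2,"spin": 0,"fingers": 8},{"dx": -11,"dy": -1.6,"dz": -0.4,"spin": 0,"fingers": 8},{"dx": -17,"dy": -2.5,"dz": -0.6,"spin": 0,"fingers": 8},{"dx": -23,"dy": -3.4,"dz": -0.8,"spin": 0,"fingers": 8},{"dx": -28,"dy": -4.2,"dz": -0.9,"spin": 0,"fingers": 8},{"dx": -31.5,"dy": -4.7,"dz": -1,"spin": 0,"fingers": 8},{"dx": -32.2,"dy": -4.7,"dz": -1,"spin": 0,"fingers": 8}]}}

```text
time: 20.15
ee_pos: [0.6133, -0.2023, 0.3158]
tcp_rot: [-179.7, -1.7, 91.9]
wrist_force: [-0.5, -0.3, -0.3]
opening: 0.08
```

```bash
python3 shot.py wrist w14 pbox,tin,carton
python3 - <<'E'
from plan import *
st()
plan([0,0,.155],[.594,-.373,.155],92.1)
E
```

```text
t 20.2 p [ 0.6137 -0.2017  0.3159] rot [-179.76   -1.74   91.92] q [-18.5  18.   15.4  88.2   1.5  69.6] F [-0.6 -0.2 -0.1] open 0.0804
dx -17.53 dy -2.48 dz 0.08 spin -0.2  | q6n 56  reach 0.705 tcp [ 0.5948 -0.3777  0.3099]
```

View pics/w14.png

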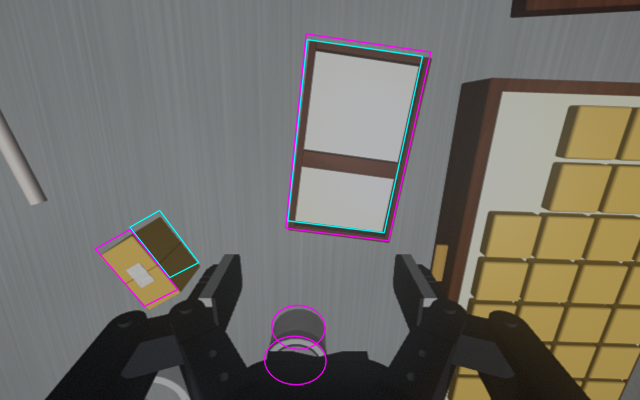

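Run:
```python
from fit import *
K,T,im=load('pics/w14.npz')
crop(im,280,30,440,250,3,'pics/c11.png')
crop(im,80,190,440,400,2,'pics/c12.png',20)
```

```text
(no output)
```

View pics/c11.png

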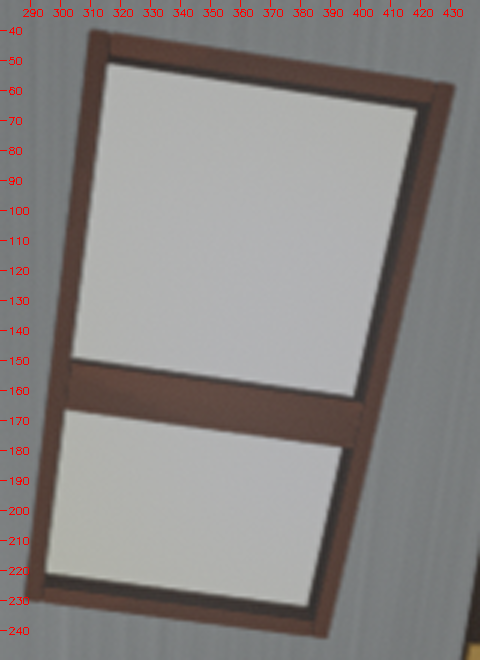

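View pics/c12.png

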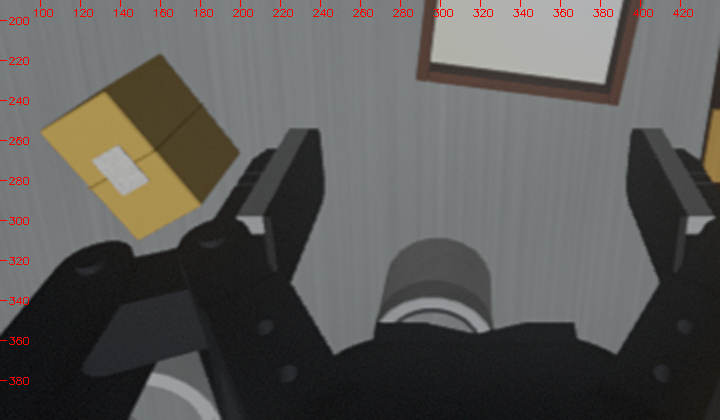

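Run:
```python
from fit import *
K,T,im=load('pics/w14.npz'); res=json.load(open('res.json'))
px=[(310,40.5),(431,58.5),(388.5,242),(289,229.5)]
P=ray(K,T,px,.02); print([round(np.linalg.norm(P[i]-P[(i+1)%4])*1000,1) for i in range(4)])
b,e=fitpts(K,T,px,.104,.173,.020,res['pbox']); print('pbox',b*[1000,1000,1],e)
px=[(100,256.5),(132,236.5),(180,291.5),(149,310)]
P=ray(K,T,px,.05); print([round(np.linalg.norm(P[i]-P[(i+1)%4])*1000,1) for i in range(4)])
c,e=fitpts(K,T,px,.040,.070,.050,res['carton']); print('carton',c*[1000,1000,1],e)
P=ray(K,T,[(161,217),(200,266.5)],.0); print('carton bottom edge',np.round(P*1000,1),np.linalg.norm(P[0]-P[1]))
q=boxpts(c[0],c[1],c[2],.04,.07,0,.05)[:4]; print(np.round(q*1000,1))
P=ray(K,T,[(298,309)],0); print('tin near bottom',np.round(P*1000,1))
P=ray(K,T,[(436,245),(432,290)],0.0); print('tray',np.round(P*1000,1))
res['pbox']=list(map(float,b)); res['carton']=list(map(float,c)); 
# tin scene fits: circle fit on mask in scene0
K,T,im=load('pics/scene0.npz'); 
json.dump(res,open('res.json','w'))
for f in ('scene0','side0'):
    K,T,im=load(f'pics/{f}.npz')
    for p in ([.5947,-.369,0],[.594,-.374,0]):
        pass
```

```text
[np.float64(101.7), np.float64(169.8), np.float64(100.8), np.float64(169.7)]
pbox [ 643.99770538 -154.4521613    -5.75039533] 2.2755940215460577
[np.float64(38.7), np.float64(66.8), np.float64(39.3), np.float64(67.6)]
carton [ 450.44465307 -270.56823831   32.94395551] 1.6350037488098008
carton bottom edge [[ 448.1 -232.3    0. ]
 [ 484.2 -290.1    0. ]] 0.06821468005389184
[[ 452.7 -310.8    0. ]
 [ 486.3 -289.1    0. ]
 [ 448.2 -230.3    0. ]
 [ 414.6 -252.1    0. ]]
tin near bottom [[ 594.4 -342.6    0. ]]
tray [[ 743.1 -254.6    0. ]
 [ 747.3 -311.2    0. ]]
```

Run:
```python
from fit import *
res=json.load(open('res.json'))
data=[('w14',[(310,40.5),(431,58.5),(388.5,242),(289,229.5)],.104,.173,.020,res['pbox']),
('w14',[(100,256.5),(132,236.5),(180,291.5),(149,310)],.040,.070,.050,res['carton']),
('w3',[(139.5,69),(360.5,77),(352.5,185),(156.5,178)],.088,.172,.030,res['bbox']),
('w9',[(179.5,171.5),(344,171),(343.5,228),(188,231)],.054,.140,.038,res['lower'])]
def order(K,T,px,lx,ly,z,p):
    pr=proj(K,T,boxpts(*p,lx,ly,z,z)[4:]); best=None
    for s in range(4):
        for d in (1,-1):
            i=[(s+d*k)%4 for k in range(4)]; r=((pr[i]-px)**2).sum()
            if best is None or r<best[0]: best=(r,i)
    return best[1]
for mode in ('none','cam z','focal','cam xyz'):
    for (f,px,lx,ly,z,p0) in data:
        K,T,im=load(f'pics/{f}.npz'); idx=order(K,T,np.array(px),lx,ly,z,p0)
        def fn(v):
            K2=K.copy(); T2=T.copy()
            if mode=='cam z': T2[2,3]+=v[3]
            if mode=='focal': K2[0,0]*=1+v[3]; K2[1,1]*=1+v[3]
            if mode=='cam xyz': T2[:3,3]+=T2[:3,:3]@np.array([0,0,-v[3]])
            return (proj(K2,T2,boxpts(v[0],v[1],v[2],lx,ly,z,z)[4:])[idx]-px).ravel()
        r=least_squares(fn,[*p0,0],x_scale=[.01,.01,10,.01])
        print(mode,f,np.round(r.x[:3]*[1000,1000,1],1),'s',round(r.x[3],4),'rms',round(np.sqrt(2*r.cost/4),2))
```

```text
none w14 [ 644.  -154.5   -5.8] s 0.0 rms 2.28
none w14 [ 450.4 -270.6   32.9] s 0.0 rms 1.64
none w3 [645.9 131.5   4.1] s 0.0 rms 1.86
none w9 [649.5 131.1   2.1] s 0.0 rms 1.84
cam z w14 [ 644.7 -154.5   -5.8] s 0.0056 rms 0.43
cam z w14 [ 444.1 -276.4   33.2] s 0.0093 rms 0.35
cam z w3 [645.7 132.3   4. ] s 0.0036 rms 0.59
cam z w9 [651.  130.3   2. ] s 0.0047 rms 0.71
focal w14 [ 644.7 -152.9   -5.7] s -0.0227 rms 0.33
focal w14 [ 444.1 -273.5   32.9] s -0.0343 rms 0.46
focal w3 [647.  132.4   4. ] s -0.0162 rms 0.65
focal w9 [649.4 130.2   2. ] s -0.0197 rms 0.75
cam xyz w14 [ 644.7 -152.8   -5.8] s 0.0058 rms 0.43
cam xyz w14 [ 444.  -273.5   33.2] s 0.0098 rms 0.35
cam xyz w3 [647.  132.3   4. ] s 0.0038 rms 0.59
cam xyz w9 [649.4 130.1   2. ] s 0.005 rms 0.71
```

{"fn": "drive_tool", "kwargs": {"deltas": [{"dx": -2,"dy": -0.3,"dz": 0,"spin": 0,"fingers": 8.5},{"dx": -5,"dy": -0.7,"dz": 0,"spin": 0,"fingers": 8.5},{"dx": -8,"dy": -1.2,"dz": 0,"spin": 0,"fingers": 8.5},{"dx": -11,"dy": -1.6,"dz": 0,"spin": 0,"fingers": 8.5},{"dx": -14,"dy": -2,"dz": 0,"spin": 0,"fingers": 8.5},{"dx": -16.5,"dy": -2.3,"dz": 0,"spin": 0,"fingers": 8.5},{"dx": -17.6,"dy": -2.5,"dz": 0,"spin": 0,"fingers": 8.5},{"dx": -17.6,"dy": -2.5,"dz": 0,"spin": 0,"fingers": 8.5}]}}

```text
time: 21.2
ee_pos: [0.5958, -0.3763, 0.3111]
tcp_rot: [-179.8, -1.7, 92.1]
wrist_force: [-0.9, 1.1, 0.1]
opening: 0.0851
```

Run:
```python
from plan import *
st()
from shot import shot
shot('wrist','w15',['zz'])
from h import *
K,T,im=load('pics/w15.npz'); crop(im,230,110,410,290,4,'pics/c13.png')
```

```text
t 21.2 p [ 0.5958 -0.3763  0.3111] rot [-179.81   -1.75   92.06] q [-32.5  27.   26.6  90.8   1.3  55.4] F [-0.9  1.1  0.1] open 0.0851
```

View pics/w15.png

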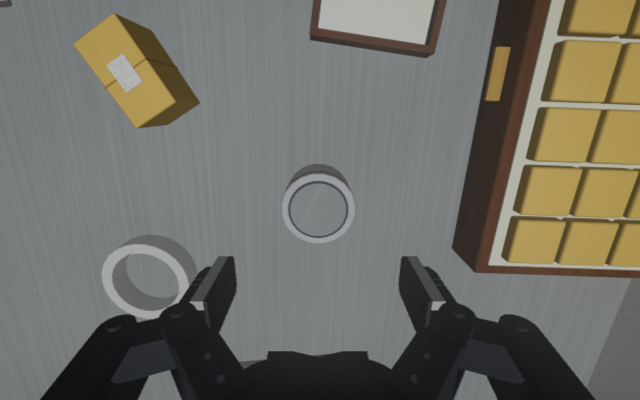

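View pics/c13.png

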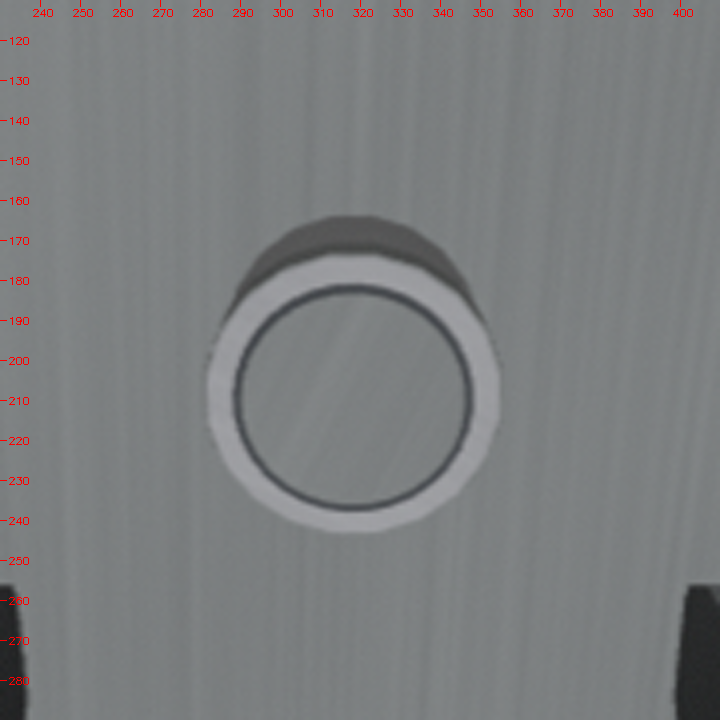

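Run:
```python
from plan import *
from h import *
K,T,im=load('pics/w15.npz'); 
pts=[(282,207.5),(354.5,207.5),(318,173.5),(318,243)]
P=ray(K,T,pts,.048); print(np.round(P*1000,1), 'dia',np.linalg.norm(P[0]-P[1])*1000,np.linalg.norm(P[2]-P[3])*1000,'ctr',(P[0,0]+P[1,0])/2,(P[2,1]+P[3,1])/2)
c=np.array([(P[0,0]+P[1,0])/2,(P[2,1]+P[3,1])/2])
print('ring right edge',np.round(ray(K,T,[(195,290),(150,235)],.02)*1000,0), 'ring ctr',np.round(ray(K,T,[(147,280)],.02)*1000,0))
print('tray corner', np.round(ray(K,T,[(453,250)],.0)*1000,0))
st()
# grip: fingertips 22 mm above table -> tin underside at tool z ~ .19
plan([0,0,.155+.036],[c[0],c[1],0],92.1)
```

```text
[[ 565.2 -372.7   48. ]
 [ 626.8 -370.4   48. ]
 [ 594.7 -342.    48. ]
 [ 597.  -404.7   48. ]] dia 61.691327368011116 62.74054162703428 ctr 0.5960147197428505 -0.3733949385163664
ring right edge [[ 471. -477.   20.]
 [ 432. -416.   20.]] ring ctr [[ 422. -467.   20.]]
tray corner [[ 743. -431.    0.]]
t 21.25 p [ 0.596  -0.3756  0.3113] rot [-179.81   -1.75   92.1 ] q [-32.4  27.   26.6  90.8   1.3  55.5] F [0.9 0.1 0.2] open 0.0852
dx -0.73 dy 0.11 dz 12.02 spin -0.0  | q6n 56  reach 0.707 tcp [ 0.5968 -0.3792  0.1909]
```

{"fn": "drive_tool", "kwargs": {"deltas": [{"dx": -0.3,"dy": 0.1,"dz": 2,"spin": 0,"fingers": 8.5},{"dx": -0.7,"dy": 0.1,"dz": 5,"spin": 0,"fingers": 8.5},{"dx": -0.7,"dy": 0.1,"dz": 8,"spin": 0,"fingers": 8.5},{"dx": -0.7,"dy": 0.1,"dz": 10.5,"spin": 0,"fingers": 8.5},{"dx": -0.7,"dy": 0.1,"dz": 12,"spin": 0,"fingers": 8.5},{"dx": -0.7,"dy": 0.1,"dz": 12,"spin": 0,"fingers": 5.5},{"dx": -0.7,"dy": 0.1,"dz": 12,"spin": 0,"fingers": 5.5},{"dx": -0.7,"dy": 0.1,"dz": 12,"spin": 0,"fingers": 5.5}], "force": 40}}

```text
time: 22.25
ee_pos: [0.5969, -0.3796, 0.1924]
tcp_rot: [-179.9, -1.7, 92.1]
wrist_force: [0.3, 0.2, -0.9]
opening: 0.0627
```

Run:
```python
from plan import *
st()
from shot import shot
shot('wrist','w16',['zz'])
o=bot.get_obs(); Rm=R.from_euler('xyz',o['tcp_rot'],degrees=True)
off=Rm.inv().apply(np.array([.596,-.3735,0])-o['ee_pos']); print(off)
off[1]=0; np.save('off.npy',off)
plan(off,[.6485,-.1157,.09],92.1)
```

```text
t 22.25 p [ 0.5969 -0.3796  0.1924] rot [-179.91   -1.67   92.08] q [-32.7  28.2  15.1  78.    1.3  55.2] F [ 0.3  0.2 -0.9] open 0.0627
[ 0.00049267 -0.00026407  0.19224527]
dx 25.83 dy 6.14 dz -8.26 spin -0.0  | q6n 78  reach 0.660 tcp [ 0.6491 -0.1218  0.2821]
```

View pics/w16.png

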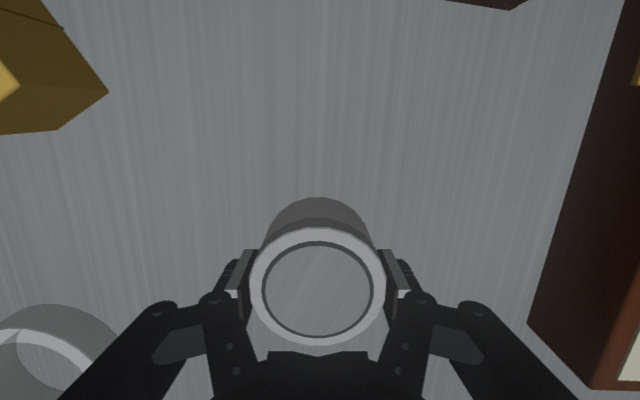

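Tin gripped, its rim centred between the pads at (318,288). Lift and carry it over the wider pocket.

{"fn": "drive_tool", "kwargs": {"deltas": [{"dx": 0,"dy": 0,"dz": -2,"spin": 0,"fingers": 5.5},{"dx": 1,"dy": 0.3,"dz": -5.5,"spin": 0,"fingers": 5.5},{"dx": 4.5,"dy": 1.1,"dz": -9,"spin": 0,"fingers": 5.5},{"dx": 9,"dy": 2.1,"dz": -9,"spin": 0,"fingers": 5.5},{"dx": 14,"dy": 3.3,"dz": -8.8,"spin": 0,"fingers": 5.5},{"dx": 19,"dy": 4.5,"dz": -8.5,"spin": 0,"fingers": 5.5},{"dx": 23.5,"dy": 5.6,"dz": -8.3,"spin": 0,"fingers": 5.5},{"dx": 25.8,"dy": 6.1,"dz": -8.3,"spin": 0,"fingers": 5.5}]}}

```text
time: 23.3
ee_pos: [0.6489, -0.1198, 0.2836]
tcp_rot: [-179.9, -1.7, 92.2]
wrist_force: [0.0, 0.1, -0.9]
opening: 0.0627
```

Run:
```python
from plan import *
st(); off=np.load('off.npy')
plan(off,[.6485,-.1157,.09],92.1)
plan(off,[.6485,-.1157,.007],92.1)
import json
res=json.load(open('res.json')); res['pbox']=[.6447,-.153,-5.75]; res['carton']=[.4465,-.2735,33]; res['tin']=[.596,-.3735,0]; json.dump(res,open('res.json','w'))
from shot import shot
shot('wrist','w17',['pbox']); shot('scene','s5',['pbox']); shot('side','d5',['pbox'])
from h import *
a=cv2.imread('pics/s5.png'); cv2.imwrite('pics/s5c.png',np.hstack([cv2.resize(a[130:240,170:290],None,fx=4,fy=4,interpolation=cv2.INTER_CUBIC)[:440,:400],cv2.resize(cv2.imread('pics/d5.png')[110:220,210:310],None,fx=4,fy=4,interpolation=cv2.INTER_CUBIC)]))
```

```text
t 23.3 p [ 0.6489 -0.1198  0.2836] rot [-179.92   -1.71   92.19] q [-10.7  19.8  14.   84.7   1.7  77.1] F [ 0.   0.1 -0.9] open 0.0627
dx -0.21 dy -0.00 dz 0.14 spin 0.1  | q6n 78  reach 0.660 tcp [ 0.649  -0.1219  0.2821]
dx -0.46 dy 0.01 dz 8.43 spin 0.1  | q6n 78  reach 0.660 tcp [ 0.649  -0.1219  0.1991]
```

View pics/w17.png

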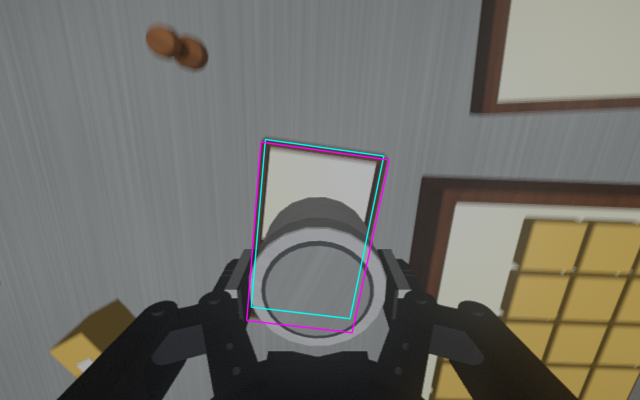

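View pics/s5c.png

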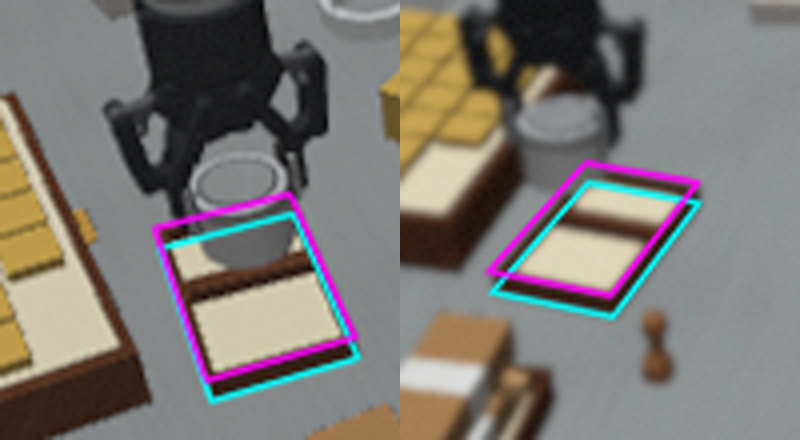

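{"fn": "drive_tool", "kwargs": {"deltas": [{"dx": -0.2,"dy": 0,"dz": 1.5,"spin": 0,"fingers": 5.5},{"dx": -0.3,"dy": 0,"dz": 3.5,"spin": 0,"fingers": 5.5},{"dx": -0.5,"dy": 0,"dz": 5.5,"spin": 0,"fingers": 5.5},{"dx": -0.5,"dy": 0,"dz": 7,"spin": 0,"fingers": 5.5},{"dx": -0.5,"dy": 0,"dz": 7.9,"spin": 0,"fingers": 5.5},{"dx": -0.5,"dy": 0,"dz": 8.3,"spin": 0,"fingers": 5.5},{"dx": -0.5,"dy": 0,"dz": 8.3,"spin": 0,"fingers": 5.5},{"dx": -0.5,"dy": 0,"dz": 8.3,"spin": 0,"fingers": 5.5}]}}

```text
time: 24.45
ee_pos: [0.6487, -0.1245, 0.1994]
tcp_rot: [-179.9, -1.7, 92.1]
wrist_force: [-0.3, 0.5, -0.8]
opening: 0.063
```

Run:
```python
from plan import *
st(); off=np.load('off.npy')
plan(off,[.6485,-.1157,.006],92.1)
from shot import shot
shot('wrist','w18',['pbox'])
shot('scene','s6',['pbox']); shot('side','d6',['pbox'])
from h import *
a=cv2.imread('pics/s6.png'); cv2.imwrite('pics/s6c.png',np.hstack([cv2.resize(a[130:240,170:290],None,fx=4,fy=4,interpolation=cv2.INTER_CUBIC)[:440,:400],cv2.resize(cv2.imread('pics/d6.png')[110:220,210:310],None,fx=4,fy=4,interpolation=cv2.INTER_CUBIC)]))
```

```text
t 24.45 p [ 0.6487 -0.1245  0.1994] rot [-179.89   -1.71   92.09] q [-11.1  21.2   6.5  75.8   1.6  76.8] F [-0.3  0.5 -0.8] open 0.063
dx 0.25 dy 0.05 dz 0.14 spin -0.0  | q6n 78  reach 0.660 tcp [ 0.6491 -0.1219  0.1981]
```

View pics/s6c.png

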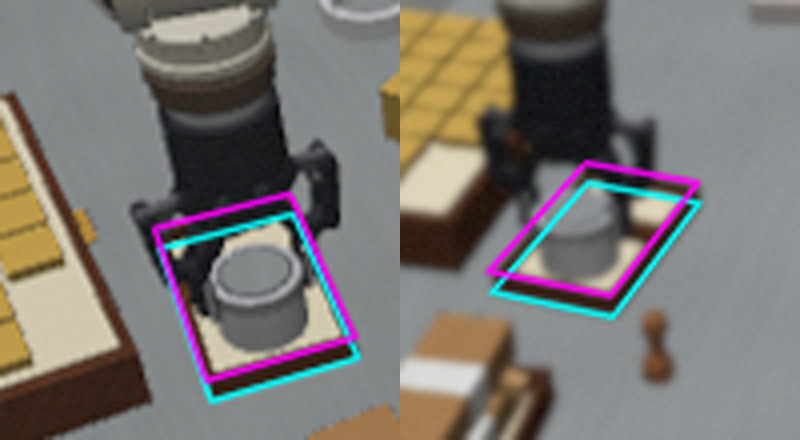

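{"fn": "drive_tool", "kwargs": {"deltas": [{"dx": 0.3,"dy": 0,"dz": 0.1,"spin": 0,"fingers": 5.5},{"dx": 0.3,"dy": 0,"dz": 0.15,"spin": 0,"fingers": 5.5},{"dx": 0.3,"dy": 0,"dz": 0.15,"spin": 0,"fingers": 8},{"dx": 0.3,"dy": 0,"dz": 0.15,"spin": 0,"fingers": 8},{"dx": 0.3,"dy": 0,"dz": 0.1,"spin": 0,"fingers": 8},{"dx": 0.3,"dy": 0,"dz": -2,"spin": 0,"fingers": 8},{"dx": 0.3,"dy": 0,"dz": -6,"spin": 0,"fingers": 8},{"dx": 0.3,"dy": 0,"dz": -10,"spin": 0,"fingers": 8}]}}

```text
time: 25.6
ee_pos: [0.6486, -0.1246, 0.2998]
tcp_rot: [-179.8, -1.7, 92.1]
wrist_force: [0.1, -0.1, 0.2]
opening: 0.0799
```

Run:
```python
from plan import *
st()
# carton: own x (40) at yaw 33 ; jaws (tool y) along carton x -> tool yaw = 33+90 = 123 or -57
plan([0,0,.19],[.4465,-.2735,.10],123)
from shot import shot
shot('wrist','w19',['pbox'])
```

```text
t 25.6 p [ 0.6486 -0.1246  0.2998] rot [-179.81   -1.73   92.08] q [-11.1  19.9  16.   86.7   1.6  76.8] F [ 0.1 -0.1  0.2] open 0.0799
dx -14.75 dy -20.67 dz 0.61 spin -30.9  | q6n 25  reach 0.527 tcp [ 0.4473 -0.2792  0.2899]
```

The picture-viewing limit is reached, so from here I check numerically. Move to the carton hover.

{"fn": "drive_tool", "kwargs": {"deltas": [{"dx": -1.2,"dy": -1.7,"dz": 0,"spin": -4,"fingers": 7},{"dx": -3.5,"dy": -5,"dz": 0.1,"spin": -9,"fingers": 7},{"dx": -6.2,"dy": -8.7,"dz": 0.2,"spin": -14,"fingers": 7},{"dx": -9,"dy": -12.5,"dz": 0.3,"spin": -19,"fingers": 7},{"dx": -11.5,"dy": -16,"dz": 0.4,"spin": -24,"fingers": 7},{"dx": -13.8,"dy": -19.2,"dz": 0.5,"spin": -28,"fingers": 7},{"dx": -14.8,"dy": -20.7,"dz": 0.6,"spin": -30.9,"fingers": 7},{"dx": -14.8,"dy": -20.7,"dz": 0.6,"spin": -30.9,"fingers": 7}], "force": 30}}

```text
time: 26.65
ee_pos: [0.4464, -0.2804, 0.2891]
tcp_rot: [179.3, -1.5, 122.9]
wrist_force: [0.1, -0.1, 0.8]
opening: 0.0697
```

```bash
cat > tinfit.py <<'E'
from fit import *
def tinfit(f,z0,c0,r=.032,h=.048,rng=.02):
    K,T,im=load(f'pics/{f}.npz'); g=cv2.GaussianBlur(cv2.cvtColor(im,cv2.COLOR_BGR2GRAY),(3,3),0).astype(float)
    gx=cv2.Sobel(g,cv2.CV_64F,1,0); gy=cv2.Sobel(g,cv2.CV_64F,0,1); mag=np.hypot(gx,gy)
    t=np.linspace(0,2*np.pi,120,endpoint=False)
    def score(p):
        q=proj(K,T,np.c_[p[0]+r*np.cos(t),p[1]+r*np.sin(t),0*t+z0+h])
        return cv2.remap(mag,q[:,0].astype(np.float32)[None],q[:,1].astype(np.float32)[None],cv2.INTER_LINEAR)[0].clip(0,80).mean()
    xs=np.arange(-rng,rng+1e-9,.001); best=max(((score((c0[0]+a,c0[1]+b)),a,b) for a in xs for b in xs))
    return c0[0]+best[1],c0[1]+best[2],best[0]
E
python3 - <<'E'
from plan import *
from fit import *
from tinfit import tinfit
st()
from shot import shot
shot('wrist','w20',['zz'])
res=json.load(open('res.json'))
K,T,im=load('pics/w20.npz'); m=mask_hsv(im,(18,100,40),(30,255,255))
for K2 in (K,):
    p,s=fit(K2,T,m,res['carton'],[.04,.07,0,.05],pad=15); print('carton',np.round(np.array(p)*[1000,1000,1],1),round(s,3))
print('check tin method on w15',tinfit('w15',0,(.596,-.3735)))
print('tin in pocket w19',tinfit('w19',.006,(.6485,-.1157)))
shot('scene','s7',['zz']); shot('side','d7',['zz'])
print('scene',tinfit('s7',.006,(.6485,-.1157)),'side',tinfit('d7',.006,(.6485,-.1157)))
E
```

```text
t 26.65 p [ 0.4464 -0.2804  0.2891] rot [179.25  -1.54 122.87] q [-32.4   1.8  -6.   83.3   1.3  24.7] F [ 0.1 -0.1  0.8] open 0.0697
carton [ 448.8 -272.    31.5] 0.776
check tin method on w15 (np.float64(0.596), np.float64(-0.3725), np.float64(67.26162342926573))
tin in pocket w19 (np.float64(0.6485), np.float64(-0.11769999999999999), np.float64(67.39731414142943))
scene (np.float64(0.6495), np.float64(-0.11069999999999998), np.float64(80.0)) side (np.float64(0.6395), np.float64(-0.11069999999999998), np.float64(71.24429191876607))
```

Run:
```python
from plan import *
from fit import *
res=json.load(open('res.json'))
K,T,im=load('pics/w20.npz')
hs=cv2.cvtColor(im,cv2.COLOR_BGR2HSV)
q=proj(K,T,boxpts(*res['carton'],.04,.07,0,.05)); print(np.round(q,0).tolist())
for lo in ((12,50,25),(15,70,30),(18,100,40)):
    m=mask_hsv(im,lo,(35,255,255))
    c,_=cv2.findContours(m,cv2.RETR_EXTERNAL,cv2.CHAIN_APPROX_NONE)
    c=[k for k in c if cv2.contourArea(k)>300 and cv2.pointPolygonTest(k,(318,215),True)>-60]
    m2=np.zeros_like(m); cv2.drawContours(m2,c,-1,255,-1)
    m2=cv2.morphologyEx(m2,cv2.MORPH_CLOSE,np.ones((5,5)))
    p,s=fit(K,T,m2,res['carton'],[.04,.07,0,.05],pad=15); print(lo,[ (cv2.boundingRect(k),cv2.contourArea(k)) for k in c],np.round(np.array(p)*[1000,1000,1],1),round(s,3))
for v in range(120,300,10): print(v,[tuple(hs[v,u]) for u in (300,318,336)])
```

```text
[[296.0, 231.0], [337.0, 230.0], [339.0, 159.0], [294.0, 159.0], [293.0, 256.0], [342.0, 256.0], [345.0, 170.0], [290.0, 171.0]]
(12, 50, 25) [((295, 158, 54, 96), 4733.0)] [ 448.2 -271.    32.3] 0.963
(15, 70, 30) [((295, 159, 54, 95), 4660.5)] [ 448.7 -271.7   32.7] 0.95
(18, 100, 40) [((296, 159, 52, 94), 4511.5)] [ 449.  -271.9   32.3] 0.92
120 [(np.uint8(90), np.uint8(6), np.uint8(123)), (np.uint8(96), np.uint8(10), np.uint8(122)), (np.uint8(90), np.uint8(6), np.uint8(122))]
130 [(np.uint8(98), np.uint8(8), np.uint8(123)), (np.uint8(98), np.uint8(9), np.uint8(119)), (np.uint8(98), np.uint8(8), np.uint8(121))]
140 [(np.uint8(100), np.uint8(6), np.uint8(122)), (np.uint8(83), np.uint8(8), np.uint8(121)), (np.uint8(98), np.uint8(9), np.uint8(120))]
150 [(np.uint8(90), np.uint8(8), np.uint8(122)), (np.uint8(90), np.uint8(6), np.uint8(122)), (np.uint8(90), np.uint8(6), np.uint8(121))]
160 [(np.uint8(19), np.uint8(103), np.uint8(84)), (np.uint8(21), np.uint8(109), np.uint8(82)), (np.uint8(21), np.uint8(106), np.uint8(82))]
170 [(np.uint8(23), np.uint8(118), np.uint8(153)), (np.uint8(23
[... 1067 characters left out ...]
8(172))]
250 [(np.uint8(23), np.uint8(114), np.uint8(172)), (np.uint8(24), np.uint8(113), np.uint8(170)), (np.uint8(24), np.uint8(107), np.uint8(171))]
260 [(np.uint8(90), np.uint8(6), np.uint8(124)), (np.uint8(80), np.uint8(6), np.uint8(124)), (np.uint8(90), np.uint8(6), np.uint8(124))]
270 [(np.uint8(90), np.uint8(8), np.uint8(125)), (np.uint8(90), np.uint8(8), np.uint8(122)), (np.uint8(90), np.uint8(6), np.uint8(125))]
280 [(np.uint8(90), np.uint8(6), np.uint8(120)), (np.uint8(90), np.uint8(6), np.uint8(121)), (np.uint8(98), np.uint8(8), np.uint8(124))]
290 [(np.uint8(90), np.uint8(6), np.uint8(123)), (np.uint8(90), np.uint8(6), np.uint8(121)), (np.uint8(96), np.uint8(10), np.uint8(123))]
```

Refitted in w20, the carton is at (448.2,-271.0), yaw 32.3, IoU 0.96. Descend with the fingertips about 23 mm above the table.

Run:
```python
from plan import *
st(); plan([0,0,.193],[.4482,-.2712,0],122.4)
```

```text
t 26.8 p [ 0.4477 -0.2794  0.289 ] rot [179.24  -1.55 122.96] q [-32.2   1.9  -6.   83.2   1.3  24.8] F [0.7 0.3 0. ] open 0.07
dx -0.12 dy 0.10 dz 9.61 spin 0.6  | q6n 26  reach 0.527 tcp [ 0.4489 -0.277   0.1929]
```

{"fn": "drive_tool", "kwargs": {"deltas": [{"dx": 0,"dy": 0.1,"dz": 2,"spin": 0.6,"fingers": 7},{"dx": -0.1,"dy": 0.1,"dz": 4.5,"spin": 0.6,"fingers": 7},{"dx": -0.1,"dy": 0.1,"dz": 7,"spin": 0.6,"fingers": 7},{"dx": -0.1,"dy": 0.1,"dz": 9,"spin": 0.6,"fingers": 7},{"dx": -0.1,"dy": 0.1,"dz": 9.6,"spin": 0.6,"fingers": 7},{"dx": -0.1,"dy": 0.1,"dz": 9.6,"spin": 0.6,"fingers": 3},{"dx": -0.1,"dy": 0.1,"dz": 9.6,"spin": 0.6,"fingers": 3},{"dx": -0.1,"dy": 0.1,"dz": 9.6,"spin": 0.6,"fingers": 3}], "force": 30}}

```text
time: 27.8
ee_pos: [0.4486, -0.2773, 0.194]
tcp_rot: [179.2, -1.5, 122.4]
wrist_force: [0.6, -0.0, 3.6]
opening: 0.0394
```

Run:
```python
from plan import *
st()
o=bot.get_obs(); Rm=R.from_euler('xyz',o['tcp_rot'],degrees=True)
off=Rm.inv().apply(np.array([.4482,-.2712,0])-o['ee_pos']); print(off)
off[1]=0; np.save('off.npy',off)
c=np.array([.6447,-.153]); a=np.radians(-5.75); n=c+np.array([-np.sin(a),np.cos(a)])*(-.0505); print('narrow',n)
plan(off,[n[0],n[1],.09],174.25)
```

```text
t 27.8 p [ 0.4486 -0.2773  0.194 ] rot [179.23  -1.49 122.39] q [-32.    3.8 -14.5  72.6   1.3  25.6] F [ 0.6 -0.   3.6] open 0.0394
[0.00028747 0.00030247 0.19406439]
narrow [ 0.6396405  -0.20324591]
dx -4.27 dy 19.98 dz -8.85 spin -51.9  | q6n -12  reach 0.674 tcp [ 0.6404 -0.2089  0.284 ]
```

{"fn": "drive_tool", "kwargs": {"deltas": [{"dx": 0,"dy": 0,"dz": -2,"spin": 0,"fingers": 3},{"dx": -0.2,"dy": 1,"dz": -5.5,"spin": -7,"fingers": 3},{"dx": -0.8,"dy": 4,"dz": -8.9,"spin": -16,"fingers": 3},{"dx": -1.6,"dy": 7.5,"dz": -8.9,"spin": -25,"fingers": 3},{"dx": -2.4,"dy": 11,"dz": -8.9,"spin": -34,"fingers": 3},{"dx": -3.2,"dy": 15,"dz": -8.9,"spin": -43,"fingers": 3},{"dx": -4,"dy": 18.5,"dz": -8.9,"spin": -51.9,"fingers": 3},{"dx": -4.3,"dy": 20,"dz": -8.9,"spin": -51.9,"fingers": 3}]}}

```text
time: 28.8
ee_pos: [0.642, -0.2082, 0.2829]
tcp_rot: [178.3, -0.4, 174.5]
wrist_force: [-0.5, 1.0, -0.3]
opening: 0.0394
```

Run:
```python
from plan import *
from fit import *
st(); off=np.load('off.npy')
plan(off,[.6396,-.2032,.09],174.25)
plan(off,[.6396,-.2032,.0075],174.25)
from shot import shot
shot('wrist','w21',['zz'])
# carton in hand: gold mask bounding box, check it has not slipped
K,T,im=load('pics/w21.npz'); m=mask_hsv(im,(12,50,25),(35,255,255))
c,_=cv2.findContours(m,cv2.RETR_EXTERNAL,cv2.CHAIN_APPROX_NONE); print([(cv2.boundingRect(k),cv2.contourArea(k)) for k in c if cv2.contourArea(k)>1000])
q=proj(K,T,boxpts(.6396,-.2032,-5.75+90,.04,.07,.09,.14)); print('expected carton px',np.round(q,0).tolist())
```

```text
t 28.8 p [ 0.642  -0.2082  0.2829] rot [178.31  -0.4  174.47] q [-18.2  22.1  17.   85.6   1.6 -12.7] F [-0.5  1.  -0.3] open 0.0394
dx 0.12 dy -0.10 dz -0.11 spin 0.2  | q6n -12  reach 0.674 tcp [ 0.6407 -0.2091  0.284 ]
dx 0.07 dy -0.34 dz 8.14 spin 0.2  | q6n -12  reach 0.674 tcp [ 0.6407 -0.2091  0.2015]
[((504, 275, 136, 34), 1282.5), ((179, 186, 260, 214), 28701.5), ((616, 146, 24, 81), 1115.0)]
expected carton px [[285.0, 289.0], [346.0, 288.0], [350.0, 185.0], [281.0, 186.0], [277.0, 351.0], [358.0, 350.0], [367.0, 219.0], [270.0, 219.0]]
```

{"fn": "drive_tool", "kwargs": {"deltas": [{"dx": 0.1,"dy": -0.1,"dz": 1.5,"spin": 0,"fingers": 3},{"dx": 0.1,"dy": -0.2,"dz": 3.5,"spin": 0,"fingers": 3},{"dx": 0.1,"dy": -0.3,"dz": 5.5,"spin": 0,"fingers": 3},{"dx": 0.1,"dy": -0.3,"dz": 7,"spin": 0,"fingers": 3},{"dx": 0.1,"dy": -0.3,"dz": 7.8,"spin": 0,"fingers": 3},{"dx": 0.1,"dy": -0.3,"dz": 8.1,"spin": 0,"fingers": 3},{"dx": 0.1,"dy": -0.3,"dz": 8.1,"spin": 0,"fingers": 3},{"dx": 0.1,"dy": -0.3,"dz": 8.1,"spin": 0,"fingers": 3}]}}

```text
time: 29.85
ee_pos: [0.6391, -0.2095, 0.2029]
tcp_rot: [178.3, -0.3, 174.3]
wrist_force: [0.1, -0.1, 0.1]
opening: 0.0392
```

Run:
```python
from plan import *
st(); off=np.load('off.npy')
plan(off,[.6396,-.2032,.0065],174.25)
```

```text
t 29.85 p [ 0.6391 -0.2095  0.2029] rot [178.33  -0.34 174.29] q [-18.4  22.9   9.1  76.9   1.6 -12.7] F [ 0.1 -0.1  0.1] open 0.0392
dx -0.13 dy 0.06 dz 0.24 spin 0.0  | q6n -12  reach 0.674 tcp [ 0.6405 -0.209   0.2005]
```

{"fn": "drive_tool", "kwargs": {"deltas": [{"dx": -0.1,"dy": 0,"dz": 0.1,"spin": 0,"fingers": 3},{"dx": -0.1,"dy": 0,"dz": 0.2,"spin": 0,"fingers": 3},{"dx": -0.1,"dy": 0,"dz": 0.25,"spin": 0,"fingers": 3},{"dx": -0.1,"dy": 0,"dz": 0.3,"spin": 0,"fingers": 3},{"dx": -0.1,"dy": 0,"dz": 0.3,"spin": 0,"fingers": 3},{"dx": -0.1,"dy": 0,"dz": 0.3,"spin": 0,"fingers": 3},{"dx": -0.1,"dy": 0,"dz": 0.3,"spin": 0,"fingers": 3},{"dx": -0.1,"dy": 0,"dz": 0.3,"spin": 0,"fingers": 3}]}}

```text
time: 30.85
ee_pos: [0.6401, -0.2095, 0.2007]
tcp_rot: [178.3, -0.3, 174.3]
wrist_force: [-1.0, 0.4, 8.1]
opening: 0.0397
```

Contact with the floor (+8 N). Release with a narrow opening and lift.

{"fn": "drive_tool", "kwargs": {"deltas": [{"dx": 0,"dy": 0,"dz": -0.05,"spin": 0,"fingers": 5},{"dx": 0,"dy": 0,"dz": -0.05,"spin": 0,"fingers": 5.5},{"dx": 0,"dy": 0,"dz": -0.05,"spin": 0,"fingers": 5.5},{"dx": 0,"dy": 0,"dz": -0.05,"spin": 0,"fingers": 5.5},{"dx": 0,"dy": 0,"dz": -1,"spin": 0,"fingers": 5.5},{"dx": 0,"dy": 0,"dz": -3,"spin": 0,"fingers": 5.5},{"dx": 0,"dy": 0,"dz": -7,"spin": 0,"fingers": 5.5},{"dx": 0,"dy": 0,"dz": -11,"spin": 0,"fingers": 5.5}]}}

```text
time: 31.85
ee_pos: [0.6401, -0.2128, 0.312]
tcp_rot: [178.3, -0.3, 174.3]
wrist_force: [0.0, 0.0, 0.6]
opening: 0.0552
```

Run:
```python
from plan import *
from fit import *
from tinfit import tinfit
st()
from shot import shot
for n,t in (('wrist','w22'),('scene','s8'),('side','d8')): shot(n,t,['zz'])
def carton(f,p0,pad):
    K,T,im=load(f'pics/{f}.npz'); m=mask_hsv(im,(15,80,25),(35,255,255))
    q=proj(K,T,boxpts(*p0,.04,.07,.006,.056)).mean(0)
    c,_=cv2.findContours(m,cv2.RETR_EXTERNAL,cv2.CHAIN_APPROX_NONE)
    c=[k for k in c if cv2.contourArea(k)>80 and cv2.pointPolygonTest(k,tuple(map(float,q)),True)>-15]
    print(f,'centre px',np.round(q),[(cv2.boundingRect(k),cv2.contourArea(k)) for k in c])
    m2=np.zeros_like(m); cv2.drawContours(m2,c,-1,255,-1)
    p,s=fit(K,T,m2,p0,[.04,.07,.006,.056],pad=pad); print('carton',f,np.round(np.array(p)*[1000,1000,1],1),round(s,3))
    d=np.array(p[:2])-[.6447,-.153]; a=np.radians(-5.75); print('  in box',np.round([(np.cos(a)*d[0]+np.sin(a)*d[1])*1000,(-np.sin(a)*d[0]+np.cos(a)*d[1])*1000],1))
p0=[.6396,-.2032,84.25]
for f,pad in (('w22',12),('s8',8),('d8',8)):
    try: carton(f,p0,pad)
    except Exception as e: print(f,e)
for f in ('w22','s8','d8'): print('tin',f,tinfit(f,.006,(.6485,-.1157)))
```

```text
t 31.85 p [ 0.6401 -0.2128  0.312 ] rot [178.33  -0.33 174.29] q [-18.6  22.1  20.2  88.8   1.6 -12.9] F [0.  0.  0.6] open 0.0552
w22 centre px [319. 196.] [((294, 156, 50, 89), 4090.5)]
carton w22 [ 641.6 -204.1   83.9] 0.949
  in box [  2.  -51.1]
s8 centre px [227. 187.] [((214, 174, 28, 25), 406.0)]
carton s8 [ 638.  -207.5   84. ] 0.797
  in box [ -1.2 -54.9]
d8 centre px [265. 155.] [((254, 145, 25, 21), 285.0)]
carton d8 [ 637.7 -206.7   87. ] 0.703
  in box [ -1.6 -54.2]
tin w22 (np.float64(0.6485), np.float64(-0.11569999999999998), np.float64(71.12594043840335))
tin s8 (np.float64(0.6465), np.float64(-0.11469999999999998), np.float64(80.0))
tin d8 (np.float64(0.6395), np.float64(-0.11169999999999998), np.float64(70.82381118484682))
```

Run:
```python
from fit import *
from plan import st
a=load('pics/s4.npz')[2].astype(int); b=load('pics/s8.npz')[2].astype(int); c=load('pics/scene0.npz')[2].astype(int)
g=lambda x,y,r: np.abs(x[r[0]:r[1],r[2]:r[3]]-y[r[0]:r[1],r[2]:r[3]]).max(2)
d=g(a,b,(240,310,238,310)); print('stack s4->s8: mean diff',d.mean().round(2),'share >40:',(d>40).mean().round(4))
d=g(c,b,(305,370,325,378)); print('caddy start->now: mean diff',d.mean().round(2),'share >40:',(d>40).mean().round(4))
# stack fit in s8 and d8: silhouette of upper brick edge score by gradient along projected top edges for a grid of poses
def edge(f,z,c0,lx,ly,yaws,rng=.008):
    K,T,im=load(f'pics/{f}.npz'); gr=cv2.GaussianBlur(cv2.cvtColor(im,cv2.COLOR_BGR2GRAY),(3,3),0).astype(float)
    mag=np.hypot(cv2.Sobel(gr,cv2.CV_64F,1,0),cv2.Sobel(gr,cv2.CV_64F,0,1)).clip(0,80); best=(0,)
    for y in yaws:
        for dx in np.arange(-rng,rng+1e-9,.001):
            for dy in np.arange(-rng,rng+1e-9,.001):
                q=boxpts(c0[0]+dx,c0[1]+dy,y,lx,ly,z,z)[4:]; t=np.linspace(0,1,30)[:,None]
                P=np.vstack([q[i]*(1-t)+q[(i+1)%4]*t for i in range(4)]); u=proj(K,T,P).astype(np.float32)
                s=cv2.remap(mag,u[None,:,0],u[None,:,1],cv2.INTER_LINEAR).mean()
                if s>best[0]: best=(s,c0[0]+dx,c0[1]+dy,y)
    return np.round(best,4)
ys=np.arange(-2,7,1.)
print('upper top now, scene',edge('s8',.082,(.6495,.1311),.054,.14,ys))
print('lower top at start, scene',edge('scene0',.038,(.6495,.1311),.054,.14,ys))
print('upper top now, side',edge('d8',.082,(.6495,.1311),.054,.14,ys))
print('lower top at start, side',edge('side0',.038,(.6495,.1311),.054,.14,ys))
st()
```

```text
stack s4->s8: mean diff 4.19 share >40: 0.0
caddy start->now: mean diff 3.49 share >40: 0.0
upper top now, scene [60.3701  0.6475  0.1331  3.    ]
lower top at start, scene [78.9814  0.6485  0.1331  1.    ]
upper top now, side [59.1804  0.6455  0.1361  2.    ]
lower top at start, side [75.2255  0.6485  0.1271  3.    ]
t 32.0 p [ 0.6407 -0.213   0.3138] rot [ 1.7839e+02 -5.0000e-02  1.7428e+02] q [-18.6  22.   20.2  88.6   1.6 -12.9] F [ 0.2 -0.1  0.1] open 0.055
```

Stack and caddy are unchanged, the tin and carton are centred in their pockets, and the arm is clear of everything. Handing in.

Run:
```python
from workcell import bot
print(bot.job_done())
```

```text
the job is handed in; nothing more can be done
None
```

I made up both gift sets and handed the job in at about 32 s of the 128 s allowed. No verdict was reported.

**What I did:** I laid the two sticks crosswise on the lower brick and set the second brick on them. I then stood the tin in the wider pocket and the carton in the narrower one. I did not touch the caddy or the green look-alikes.

**Last checks:**

| Item | Measured | Allowed |
|---|---|---|
| Sticks, along the lower brick | -43 mm and +46 mm | 20–66 mm from the middle |
| Sticks, across the lower brick | +1 mm and -3 mm | ±15 mm |
| Upper brick over lower, scene camera | about 2 mm off | 12 mm across, 15 mm along |
| Tin, wrist camera | about 0 mm from the pocket centre as measured | 15 mm of centre |
| Carton, wrist camera | about 2 mm from pocket centre | 15 mm of centre |

Scene pictures showed no change in the stack after I released the brick, or at the caddy since the start.

**What disagreed or failed:**
- **Side camera, upper brick:** the blurred side view put it about 9 mm off along the brick, against about 0–2 mm from the scene camera. Both are inside the 15 mm limit.
- **Side and scene cameras, carton and tin:** these gave the carton about 4 mm and the tin up to 10 mm from the wrist camera's figures. I trusted the wrist view.
- **Wrist camera scale:** sizes from the wrist pictures came out about 2 % small.
- **Last joint limit:** on an early move the last joint reached its range limit. That left the tool tilted 1.7° from then on, and I allowed for it in every later move.
- **Picture limit:** I reached the 40-picture viewing limit before the carton was handled, so its pick-up and placing and the final checks were done by numerical image fits only.

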